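Touch the radius leaves to tap spout and gutter

ROBOT

A 6-joint arm with a two-finger parallel gripper is mounted at the origin on the work surface. World frame = base frame: x ahead of the robot, y to its left, z up, the work surface at z = 0. Lengths are in m, angles in rad, forces in N, time in s.
With the tool pointing down it reaches from about 0.25 to 0.725 m from the base axis. Payload 4 kg.
Tool frame: the origin (TCP) lies at the very end of the fingers, on their centre line; the grasp point (between the pads) lies 19 mm behind it; x points along the fingers, z is the direction in which the jaws open and shut, and the axes are right-handed (so a half turn about x gives the same grasp; the last joint's range is limited). The gripper opens to 85 mm and grips with 20 to 120 N. Pads are 22 mm wide; open, the fingers measure 114 mm over their backs; the gripper's body (76 mm by 85 mm) begins 54 mm behind the grasp point. The pads swing forward as they close: fully open they stand 13 mm farther back than shut.
Start: joints at [-1.245, 0.241, 0.005, 1.335, 0, 1.571], TCP at [0.16, -0.474, 0.193] pointing down, gripper open.
Joint ranges: [-2.72, 2.72], [-1.05, 1.87], [-1.09, 1.28], [-1.99, 2.15], [-1.42, 1.44], [-3.14, 3.14]. Speed limits (rad/s): [2.79, 2.79, 3.14, 3.14, 3.14, 3.14].

INTERFACE

Orientations are given as a unit quaternion [x, y, z, w].
In Python, from workcell import bot gives the robot as it stands.
- The arm moves only by the tool step_arm, never from a script. Its argument "series" is a list of rows, each an object of numbers: "x", "y", "z": the shift along the world's x, y, z in cm; "twist": the turn about the world's z in degrees; "jaw": the finger opening in cm, from 0 to 8.54. In form: [{"x": .., "y": .., "z": .., "twist": .., "jaw": ..}, ...]. A call has 1 to 10 rows; each row is the pose to reach, as a shift and turn from the pose measured when the call began; what a row does not reach only later rows make up. A row lasts 1/12 s, in which the tool goes at most 41.7 mm and 7.16 degrees, less where a joint would pass 70% of its speed; a pose out of reach is approached as far as the arm can. A call with a gripper value outside its range is refused whole. The fingers move at their own pace and stop on an object; the grip force is fixed at half the most. Time passes only in rows, so rows that repeat a pose let the fingers close. It gives the time, the measured TCP pose, the force and the opening at its end, in the units of the state.
- bot.get_obs(): the state, without advancing time (a new reading comes with each control period).
- bot.camera(name): name is "side" or "top" or "wrist"; returns (picture, depth): 420x560x3 uint8, red, green, blue; 420x560 float32, m along the optical axis (not along the pixel's ray), 0 where there is no reading.
- bot.camera_info(name): a dict with "camera_matrix" (3x3 intrinsics, pixels), "R" (3x3) and "t" (3): a world point X has camera coordinates R X + t; the wrist camera has in their place "mount" (4x4, takes a point from camera to tool coordinates, whose origin is the TCP and whose axes are the tool frame's). Camera axes: x right, y down, z forward; pixel columns grow to the right and rows downward; lengths in m; the calibration is good to about 2 mm. A picture is of the moment at which its call begins: read the wrist's pose just before it. camera_info takes no time and is no camera call.
- bot.job_done(): hands the job in, once; it reports no verdict.
The state is a dict: "clock": time; "joint_pos": joint angles; "joint_vel": joint speeds; "tau": joint torques, N m; "eef_pos": TCP position; "tool_rot": TCP orientation; "ft_force": force on the tool from outside, world axes, zero at the start; "ft_torque": the same for the moment, N m; "grip_width": finger opening in m.
Only numpy, scipy, OpenCV 4.12 (cv2) and the standard library are available. Lean on these libraries where they do the work, as an engineer would, in place of code of your own. Each camera call takes 0.05 s, during which the arm holds its last target.

TASK

Check the two curves by the tap with the radius leaves: first set the hollow leaf that fits the round spout pipe squarely over the middle of the pipe and bed it with a light, steady press of about 8 N (never more than 20 N) for a second, then do the same with the round-nosed leaf that fits the white gutter, in the middle of the gutter. Leave both leaves sitting there by themselves, square, upright and not rocking, so that I can read them, and leave the two leaves that do not fit and everything else alone.

Things in the scene. Friction and masses are not known exactly. Their poses are not given: they have to be found in the camera images.
- tap: Fixed tap: white base plate 170 x 90 x 6 mm, steel column at +x, and a level steel spout pipe, 32 mm in diameter, along the frame's x from +70 mm (column; nothing is higher than the pipe) to its free end at -70 mm, at y = 0. Origin on the ledge below the pipe's middle. The riser telescopes: the pipe's centre line is 75 to 105 mm above the ledge, differs each time and is NOT reported: feel for it.
- tap_seat (a point): Point of the tap's fixed base frame, 90 mm above its origin: the middle of the pipe's centre line if the riser were at mid height (the true one is up to 15 mm higher or lower). Axes as the tap. The riser does not slip when pressed; the pipe's rubber mount sinks about 0.25 mm per newton (10 mm at most).
- rest: Fixed rest: white base plate 120 x 90 x 6 mm, steel post, and a white round-bottomed gutter open at top and both ends, 100 mm long along the frame's x, inside radius 17, width 34, depth 24 mm, walls 6 mm, at y = 0. Origin on the ledge below its middle. The post telescopes: the gutter's inner bottom is 55 to 85 mm above the ledge, differs each time and is NOT reported: feel for it.
- rest_seat (a point): Point of the rest's fixed base frame, 70 mm above its origin: the middle of the gutter's inner bottom if the post were at mid height (the true one is up to 15 mm higher or lower). Axes as the rest. The post does not slip when pressed; the gutter's rubber mount sinks about 0.25 mm per newton (10 mm at most).
- leaf_hollow16: Hollow leaf that fits the pipe: steel arch on two legs, inside radius 17 mm, 46 mm wide (y), 30 mm long (x), 80 g. Origin: middle of its underside (leg tips); inside of crown at z = 23 mm, top of arch 29 mm, red upright tab to grip, 12 mm thick (y), 30 mm long (x), z = 29 to 63 mm. Seated: x along the pipe, either way round, origin 7 mm below the pipe's centre line.
- leaf_round16: Round-nosed leaf that fits the gutter: steel block 32 mm wide (y), 30 mm long (x), underside rounded to radius 16 mm, 80 g, nose down in a cradle. Origin: lowest line of the nose; block top at z = 36 mm, blue upright tab to grip, 12 mm thick (y), 30 mm long (x), z = 36 to 70 mm. Seated: x along the gutter, either way round, origin on its inner bottom.
- leaf_hollow23: A hollow leaf like the red one but too large for the pipe: inside radius 24 mm, 60 mm wide, yellow tab. Leave alone. Origin at the middle of its underside.
- leaf_round11: A round-nosed leaf like the blue one but too small for the gutter: 22 mm wide, green tab, in its own cradle. Leave alone. Origin at the lowest line of the nose.
- cradle16: White cradle fixed to the ledge under the blue-tabbed leaf: plate 50 x 48 x 4 mm with two side walls 16 mm high. Origin at the centre of its underside.
- cradle11: White cradle fixed to the ledge under the green-tabbed leaf, 38 mm wide, walls 11 mm high. Origin at the centre of its underside.
- jar: Clear jar with a red cap, 62 mm across, 78 mm high; leave alone. Origin under its centre.
- shaving_brush: Upright shaving brush, 40 mm across, 108 mm high; leave alone. Origin under its centre.
- mirror: Round mirror on a foot, 110 mm across, 183 mm high; leave alone. Origin under its foot.
- nail_file: Steel nail file with a black handle lying flat, 155 mm long; leave alone. Origin on its underside.
- tumbler: Blue tumbler, 70 mm across, 90 mm high; leave alone. Origin under its centre.
Mind the look-alikes: they are no part of the job. Leave any purple look-alike of the tap alone.

How it is judged:
On the way, in this order (a step that is already met when the one before it is completed fails the run):
1. the fitting hollow leaf sits square on the middle of the spout pipe and is pressed on it with 3.5 to 16 N for 0.6 s (x of leaf_hollow16 in the frame of tap_seat between -0.025 and 0.025 m and y of leaf_hollow16 in the frame of tap_seat between -0.004 and 0.004 m and z of leaf_hollow16 in the frame of tap_seat between -0.028 and 0.01 m and angle between leaf_hollow16's own z axis and vertical below 0.1 rad and angle between the x axis of leaf_hollow16 and the x axis of tap, either way round below 0.1 rad and contact force between leaf_hollow16 and tap between 3.5 and 16 N), for 0.6 s.
2. then the fitting round-nosed leaf sits square in the middle of the gutter and is pressed into it with 3.5 to 16 N for 0.6 s (x of leaf_round16 in the frame of rest_seat between -0.025 and 0.025 m and y of leaf_round16 in the frame of rest_seat between -0.004 and 0.004 m and z of leaf_round16 in the frame of rest_seat between -0.021 and 0.017 m and angle between leaf_round16's own z axis and vertical below 0.1 rad and angle between the x axis of leaf_round16 and the x axis of rest, either way round below 0.1 rad and contact force between leaf_round16 and rest between 3.5 and 16 N), for 0.6 s.
At the end, for the whole second after the job is handed in: The red-tabbed hollow leaf rests on the spout pipe and the blue-tabbed round-nosed leaf rests in the gutter, each down on the curve, within 25 mm of the middle along it and 4 mm across it, within 0.1 rad of upright and of the curve's direction, at rest (x of leaf_hollow16 in the frame of tap_seat between -0.025 and 0.025 m and y of leaf_hollow16 in the frame of tap_seat between -0.004 and 0.004 m and z of leaf_hollow16 in the frame of tap_seat between -0.028 and 0.01 m and angle between each of leaf_hollow16, leaf_round16's own z axis and vertical below 0.1 rad and angle between the x axis of leaf_hollow16 and the x axis of tap, either way round below 0.1 rad and contact force between leaf_hollow16 and tap above 0.2 N and linear speed of each of leaf_hollow16, leaf_round16 below 0.02 m/s and angular speed of each of leaf_hollow16, leaf_round16 below 0.2 rad/s and x of leaf_round16 in the frame of rest_seat between -0.025 and 0.025 m and y of leaf_round16 in the frame of rest_seat between -0.004 and 0.004 m and z of leaf_round16 in the frame of rest_seat between -0.021 and 0.017 m and angle between the x axis of leaf_round16 and the x axis of rest, either way round below 0.1 rad and contact force between leaf_round16 and rest above 0.2 N); the robot touches nothing.
It fails at once if the tap or the gutter rest is loaded with more than 22 N (contact force between anything else and tap above 22 N or contact force between anything else and rest above 22 N).
It fails at once if a leaf that does not fit, or another thing on the ledge, is shifted more than 25 mm or tipped over (distance of any of jar, shaving_brush, mirror, nail_file, tumbler, leaf_hollow23, leaf_round11 from where it was at the start of the episode above 0.025 m or angle between any of jar, shaving_brush, mirror, nail_file, tumbler, leaf_hollow23, leaf_round11's own z axis and vertical above 0.5 rad).
It also fails if it takes over 64 s, if anything falls off the work surface, if the arm or the gripper's body presses on something with over 40 N, if the wrist force passes 120 N, or if a joint passes its speed limit or range.

## Working session

There is one attempt and no reset: what is moved stays moved. The work goes in short steps, Python scripts to look and compute and a tool call to move; the robot and the scene stay as the last step left them, time stands still between calls to the robot, and variables do not carry over. Pictures are saved under pics/ and viewed, and the job is handed in when it is done.

Besides the shell and the picture viewer there is one more tool, called as a command line: name --argument value ..., lists and objects as JSON in quotes. step_arm: Moves the arm, as the interface text tells. Its arguments: {"type":"object","properties":{"series":{"type":"array","items":{"type":"object","properties":{"x":{"type":"number"},"y":{"type":"number"},"z":{"type":"number"},"twist":{"type":"number"},"jaw":{"type":"number"}}}}},"required":["series"]}

```bash
ls; mkdir -p pics; python3 - <<'E'
from workcell import bot
import cv2,numpy as np
o=bot.get_obs(); print(o)
for n in ["side","top","wrist"]:
    p,d=bot.camera(n); cv2.imwrite(f"pics/{n}0.png",p[:,:,::-1]); np.savez(f"{n}0.npz",p=p,d=d,**{k:np.array(v) for k,v in bot.camera_info(n).items()})
    print(n,bot.camera_info(n))
E
```

```text
pics
{'clock': 0.0, 'joint_pos': array([-1.24504065e+00,  2.41413411e-01,  3.70882283e-03,  1.33519226e+00,
        8.09970335e-06,  1.57081143e+00]), 'joint_vel': array([-2.81527181e-03,  7.86239428e-04, -3.50798995e-05, -2.80736378e-04,
        1.19051628e-03,  2.09226288e-04]), 'tau': array([ 2.74388885e-04, -3.72321939e+01,  2.52405274e+01,  1.68928021e-02,
        4.82685550e-05, -1.50803029e-06]), 'eef_pos': array([ 0.15978561, -0.47302452,  0.19230695]), 'tool_rot': array([ 0.4127425 ,  0.5750599 , -0.41187181,  0.57385656]), 'ft_force': array([ 0.39186756, -0.83547387, -0.22425969]), 'ft_torque': array([-0.03470638, -0.02464807, -0.04897644]), 'grip_width': 0.0855796529622955}
side {'camera_matrix': array([[411.13517479,   0.        , 278.88585665],
       [  0.        , 411.13517479, 208.23790368],
       [  0.        ,   0.        ,   1.        ]]), 'R': array([[ 0.99281882, -0.11942027,  0.00704248],
       [-0.05665173, -0.52120078, -0.85155172],
       [ 0.10536308,  0.8450376 , -0.52422331]]), 't': array([-0.44854869,  0.08983575,  1.00079566])}
top {'camera_matrix': ar
[... 219 characters left out ...]
      [-9.90348141e-01,  2.54352592e-02, -1.36248328e-01],
       [ 1.36218849e-01, -2.89620821e-03, -9.90674536e-01]]), 't': array([0.01427894, 0.46412105, 1.17861556])}
wrist {'camera_matrix': array([[348.1246207 ,   0.        , 279.15039283],
       [  0.        , 348.1246207 , 205.90449237],
       [  0.        ,   0.        ,   1.        ]]), 'mount': array([[-9.34440685e-04, -2.58635014e-01,  9.65974666e-01,
        -1.81026677e-01],
       [-8.27021409e-04, -9.65974558e-01, -2.58635785e-01,
         6.45133765e-02],
       [ 9.99999221e-01, -1.04056153e-03,  6.88749234e-04,
         7.12407676e-04],
       [ 0.00000000e+00,  0.00000000e+00,  0.00000000e+00,
         1.00000000e+00]])}
```

View pics/side0.png

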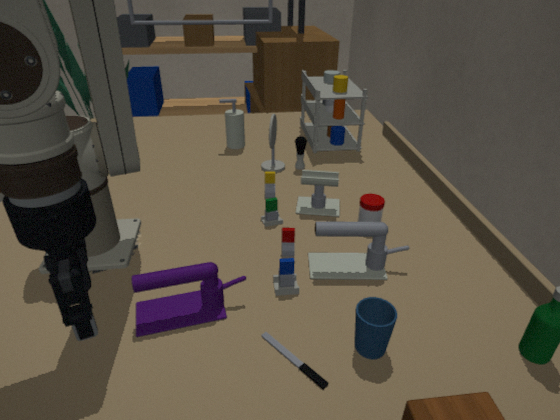

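View pics/top0.png

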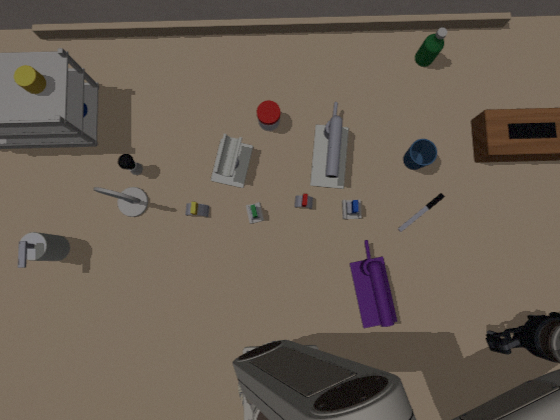

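View pics/wrist0.png

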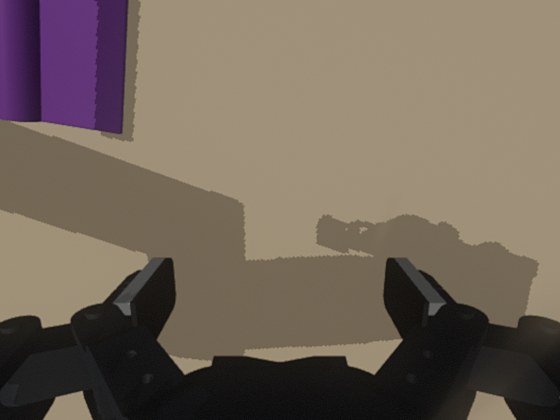

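Top view: the steel tap is at (330,155), the gutter rest at (232,160), and the purple look-alike tap at (373,290). The tabs are red at (304,201), blue at (353,207), green at (254,211) and yellow at (194,208). Red and blue are the fitting leaves. I'll confirm this with enlarged crops and coordinates.

```bash
cat > h.py <<'E'
import numpy as np,cv2
from scipy.spatial.transform import Rotation as Rn
def cloud(n,z=None):
    d=z['d'];K=z['camera_matrix'];v,u=np.mgrid[:420,:560]
    P=np.stack([(u-K[0,2])/K[0,0]*d,(v-K[1,2])/K[1,1]*d,d],-1)
    if 'R' in z: return (P-z['t'])@z['R']
    M=z['mount'];P=P@M[:3,:3].T+M[:3,3]
    return P@Rn.from_quat(z['q']).as_matrix().T+z['pos']
def snap(n,f):
    from workcell import bot
    o=bot.get_obs();p,d=bot.camera(n)
    cv2.imwrite(f"pics/{f}.png",p[:,:,::-1])
    z=dict(p=p,d=d,q=o['tool_rot'],pos=o['eef_pos'],**{k:np.array(v) for k,v in bot.camera_info(n).items()})
    np.savez(f"{f}.npz",**z); return z
def load(f):
    return dict(np.load(f+'.npz'))
def mask(p,c):
    h=cv2.cvtColor(p,cv2.COLOR_RGB2HSV).astype(int);H,S,V=h[...,0],h[...,1],h[...,2]
    r={'red':(H<8)|(H>172),'blue':(H>108)&(H<125),'green':(H>50)&(H<80),'yellow':(H>22)&(H<35),'purple':(H>130)&(H<155)}[c]
    return r&(S>130)&(V>60)
E
python3 - <<'E'
from h import *
for n in ['top0','side0']:
    z=load(n);C=cloud(n,z)
    for c in ['red','blue','green','yellow']:
        k,l,s,ce=cv2.connectedComponentsWithStats(mask(z['p'],c).astype(np.uint8))
        for i in range(1,k):
            if s[i,4]>25:
                X=C[(l==i)&(z['d']>0)]
                print(n,c,ce[i].round(),s[i,4],np.median(X,0).round(3),X.min(0).round(3),X.max(0).round(3))
t=load('top0');p=t['p'][:,:,::-1]
cv2.imwrite('pics/crop1.png',cv2.resize(p[95:245,180:380],None,fx=4,fy=4,interpolation=cv2.INTER_CUBIC))
s=load('side0');p=s['p'][:,:,::-1]
cv2.imwrite('pics/crop2.png',cv2.resize(p[150:300,240:440],None,fx=4,fy=4,interpolation=cv2.INTER_CUBIC))
E
```

```text
top0 red [268. 112.] 433 [0.691 0.014 0.079] [ 0.662 -0.018 -0.002] [0.75  0.043 0.084]
top0 red [304. 199.] 50 [ 0.464 -0.072  0.063] [ 0.451 -0.084  0.007] [ 0.483 -0.066  0.069]
top0 blue [355. 206.] 59 [ 0.442 -0.198  0.075] [ 0.428 -0.204  0.059] [ 0.457 -0.192  0.08 ]
top0 green [431.  43.] 112 [ 0.851 -0.407  0.106] [ 0.837 -0.425  0.095] [ 0.876 -0.397  0.117]
top0 green [254. 211.] 38 [0.437 0.056 0.069] [0.424 0.051 0.065] [0.452 0.061 0.075]
top0 yellow [26. 77.] 413 [0.726 0.546 0.252] [0.704 0.524 0.205] [0.752 0.571 0.258]
top0 yellow [193. 208.] 55 [0.448 0.208 0.071] [0.434 0.203 0.053] [0.463 0.214 0.076]
side0 red [372. 202.] 350 [0.688 0.004 0.077] [ 0.66  -0.018 -0.001] [0.777 0.177 0.081]
side0 red [288. 234.] 175 [ 0.463 -0.077  0.051] [ 0.449 -0.082 -0.   ] [0.494 0.021 0.065]
side0 blue [142.  91.] 946 [-0.149  1.561 -0.059] [-0.23   1.54  -0.203] [-0.075  1.84   0.021]
side0 blue [337. 135.] 179 [0.725 0.509 0.055] [0.703 0.498 0.018] [0.752 0.546 0.078]
side0 blue [287. 266.] 178 [ 0.443 -0.204  0.063] [ 0.429 -0.207 -0.001] [ 0.457 -0.1    0.076]
side0 green [548. 315.] 189 [ 0.844 -0.428  0.104] [ 0.836 -0.442  0.096] [ 0.857 -0.403  0.114]
side0 yellow [340.  83.] 233 [0.725 0.53  0.233] [ 0.702  0.517 -0.166] [1.236 2.217 0.253]
side0 yellow [270. 177.] 117 [0.45  0.205 0.056] [0.435 0.2   0.004] [0.474 0.349 0.072]
```

View pics/crop1.png

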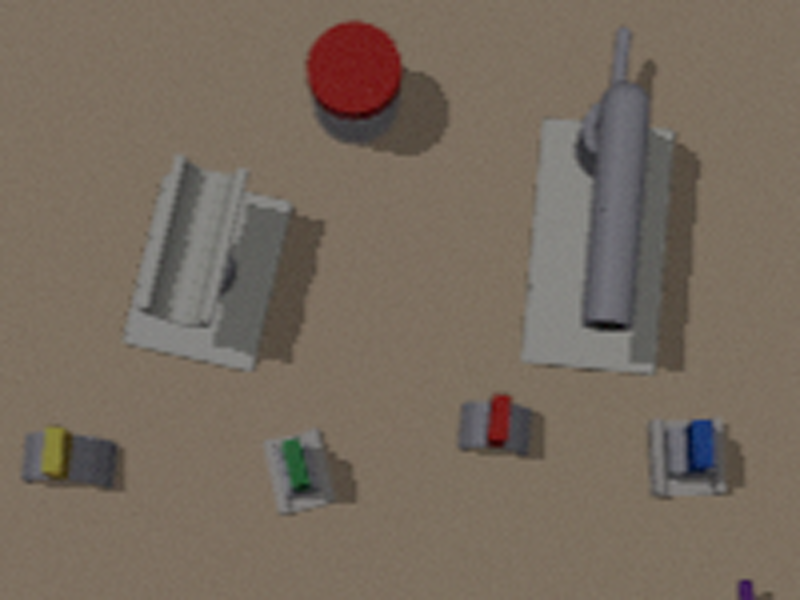

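View pics/crop2.png

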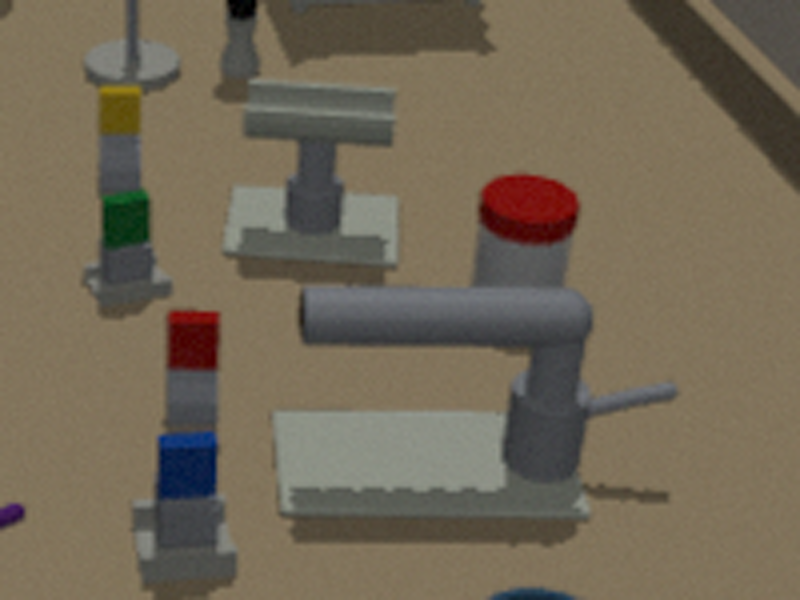

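```bash
python3 - <<'E'
from h import *
o=load('wrist0') 
from workcell import bot
ob=bot.get_obs();R=Rn.from_quat(ob['tool_rot']).as_matrix();print('tool',R.round(3), 'jawyaw',np.degrees(np.arctan2(R[1,2],R[0,2])))
def ax(X):
    m=X[:,:2].mean(0);w,v=np.linalg.eigh(np.cov(X[:,:2].T));d=v[:,1];d=d*np.sign(d[0]);t=(X[:,:2]-m)@d
    return m.round(4),np.degrees(np.arctan2(d[1],d[0])).round(2),np.percentile(t,[1,50,99]).round(4),len(X)
for n in ['top0','side0']:
    z=load(n);C=cloud(n,z);p=z['p'].astype(int);ok=z['d']>0
    x,y,h=C[...,0],C[...,1],C[...,2]
    # plates
    for nm,(x0,x1,y0,y1) in {'tap':(.48,.72,-.24,-.07),'rest':(.48,.66,.02,.2)}.items():
        r=ok&(x>x0)&(x<x1)&(y>y0)&(y<y1)
        X=C[r&(h>.05)];print(n,nm,'high',ax(X),np.percentile(X[:,2],[1,10,50,90,99]).round(4))
        pl=r&(h>.002)&(h<.012)
        q=C[pl][:,:2].astype(np.float32); print('  plate',cv2.minAreaRect(q),len(q), 'groundz',np.median(h[r&(h<.003)]))
    for c,(cx,cy) in {'red':(.464,-.074),'blue':(.442,-.2),'green':(.437,.056),'yellow':(.448,.208)}.items():
        m=mask(z['p'],c)&ok&(abs(x-cx)<.03)&(abs(y-cy)<.03)
        X=C[m];top=X[X[:,2]>np.percentile(X[:,2],80)-.006]
        print(n,c,'top',ax(top),np.median(top[:,2]))
E
```

```text
tool [[-0.001  0.947  0.32 ]
 [ 0.002  0.32  -0.947]
 [-1.    -0.    -0.002]] jawyaw -71.33619282974249
top0 tap high (array([ 0.5938, -0.1451]), np.float64(-6.24), array([-0.0811, -0.0009,  0.1199]), 871) [0.0526 0.0968 0.1172 0.1214 0.124 ]
  plate ((0.5997267365455627, -0.1551351249217987), (0.16968734562397003, 0.23888400197029114), 89.89682006835938) 2244 groundz 0.00037347963540446225
top0 rest high (array([0.5754, 0.119 ]), np.float64(-14.24), array([-0.0488, -0.    ,  0.0504]), 754) [0.0755 0.0784 0.0845 0.1037 0.107 ]
  plate ((0.5700802206993103, 0.10962731391191483), (0.17868192493915558, 0.17989814281463623), 89.78141784667969) 1494 groundz 6.468834192097431e-05
top0 red top (array([ 0.4637, -0.0724]), np.float64(-8.06), array([-0.0132,  0.    ,  0.0141]), 49) 0.06319677615878747
top0 blue top (array([ 0.4427, -0.1981]), np.float64(-3.51), array([-0.0141, -0.001 ,  0.014 ]), 54) 0.07537746281439067
top0 green top (array([0.4375, 0.0563]), np.float64(11.57), array([-0.0132, -0.0001,  0.0146]), 37) 0.06940962333606795
top0 yellow top (array([0.4488, 0.2087]), np.float64(-5.
[... 432 characters left out ...]
0478,  0.0001,  0.0481]), 618) [0.0526 0.0701 0.0926 0.102  0.1035]
  plate ((0.5705035924911499, 0.11279371380805969), (0.1816919445991516, 0.1654154360294342), 8.883585929870605) 655 groundz 0.00011118652371970405
side0 red top (array([ 0.4634, -0.0755]), np.float64(-6.78), array([-0.0138,  0.0001,  0.0141]), 66) 0.06187317986430199
side0 blue top (array([ 0.4428, -0.2007]), np.float64(6.53), array([-0.0145,  0.0003,  0.0144]), 68) 0.07344377765637775
side0 green top (array([0.4368, 0.0579]), np.float64(14.03), array([-0.0143,  0.0001,  0.0135]), 25) 0.06868330974921114
side0 yellow top (array([0.4487, 0.2055]), np.float64(-2.85), array([-0.013 , -0.0013,  0.0133]), 40) 0.06811514416583281
```

The red-tabbed arch is the narrow 46 mm one, next to the steel tap. The blue-tabbed block sits in the wide cradle. The yellow and green ones are the look-alikes. Next I move over red and watch joint 6 on the way.

step_arm --series '[{"z": 4}, {"x": 3, "y": 4, "z": 7}, {"x": 6, "y": 8, "z": 8}, {"x": 9, "y": 11, "z": 8}, {"x": 11, "y": 14.5, "z": 8}, {"x": 13.5, "y": 18, "z": 8}, {"x": 16, "y": 21, "z": 8}, {"x": 18, "y": 24, "z": 8}, {"x": 20.5, "y": 27, "z": 8, "twist": 5}, {"x": 22, "y": 29, "z": 8, "twist": 10}]'

```text
$.series[0]: bad value
```

```bash
python3 -c "
from workcell import bot;o=bot.get_obs();print(o['clock'],o['joint_pos'],o['eef_pos'],o['tool_rot'])
from h import *
R=Rn.from_quat(o['tool_rot']).as_matrix();print(np.degrees(np.arctan2(R[1,2],R[0,2])))"
```

```text
0.15 [-1.24503598e+00  2.41260162e-01  3.99983236e-03  1.33517854e+00
 -2.57025733e-07  1.57081179e+00] [ 0.15983855 -0.47318288  0.19249447] [ 0.41264453  0.57493109 -0.41196747  0.5739874 ]
-71.33619282974249
```

step_arm --series '[{"x": 0, "y": 0, "z": 4, "twist": 0, "jaw": 8.5}, {"x": 3, "y": 4, "z": 7, "twist": 0, "jaw": 8.5}, {"x": 6, "y": 8, "z": 8, "twist": 0, "jaw": 8.5}, {"x": 9, "y": 11, "z": 8, "twist": 0, "jaw": 8.5}, {"x": 11, "y": 14.5, "z": 8, "twist": 0, "jaw": 8.5}, {"x": 13.5, "y": 18, "z": 8, "twist": 0, "jaw": 8.5}, {"x": 16, "y": 21, "z": 8, "twist": 0, "jaw": 8.5}, {"x": 18, "y": 24, "z": 8, "twist": 0, "jaw": 8.5}, {"x": 20.5, "y": 27, "z": 8, "twist": 5, "jaw": 8.5}, {"x": 22, "y": 29, "z": 8, "twist": 10, "jaw": 8.5}]'

```text
clock: 0.98
eef_pos: [0.3806, -0.1811, 0.2725]
tool_rot: [0.36, 0.609, -0.359, 0.609]
ft_force: [0.3, -0.9, -0.4]
grip_width: 0.0853
```

```bash
cat > s.py <<'E'
from workcell import bot;o=bot.get_obs()
from h import *
R=Rn.from_quat(o['tool_rot']).as_matrix();print(round(o['clock'],2),o['joint_pos'].round(3),o['eef_pos'].round(4),'yaw',np.degrees(np.arctan2(R[1,2],R[0,2])).round(2),'tilt',R[2].round(3),'F',o['ft_force'].round(2),'T',o['ft_torque'].round(2),o['grip_width'].round(4))
E
python3 s.py
```

```text
Traceback (most recent call last):
  File "s.py", line 3, in <module>
    R=Rn.from_quat(o['tool_rot']).as_matrix();print(round(o['clock'],2),o['joint_pos'].round(3),o['eef_pos'].round(4),'yaw',np.degrees(np.arctan2(R[1,2],R[0,2])).round(2),'tilt',R[2].round(3),'F',o['ft_force'].round(2),'T',o['ft_torque'].round(2),o['grip_width'].round(4))
                                                                                                                                                                                                                                                       ^^^^^^^^^^^^^^^^^^^^^
AttributeError: 'float' object has no attribute 'round'
```

```bash
sed -i "s/o\['grip_width'\].round(4)/round(o['grip_width'],4)/" s.py; python3 s.py
```

```text
0.98 [-4.450e-01  6.300e-02 -2.000e-03  1.507e+00  1.000e-03  2.192e+00] [ 0.3806 -0.1811  0.2725] yaw -61.08 tilt [-1.     0.    -0.001] F [ 0.27 -0.89 -0.45] T [-0.03 -0.06  0.01] 0.0853
```

step_arm --series '[{"x": 2, "y": 2.5, "z": 0, "twist": 7, "jaw": 8.5}, {"x": 4, "y": 5, "z": 0, "twist": 14, "jaw": 8.5}, {"x": 6, "y": 8, "z": 0, "twist": 21, "jaw": 8.5}, {"x": 8, "y": 10.7, "z": 0, "twist": 28, "jaw": 8.5}, {"x": 8, "y": 10.7, "z": 0, "twist": 35, "jaw": 8.5}, {"x": 8, "y": 10.7, "z": 0, "twist": 42, "jaw": 8.5}, {"x": 8, "y": 10.7, "z": 0, "twist": 49, "jaw": 8.5}, {"x": 8, "y": 10.7, "z": 0, "twist": 56, "jaw": 8.5}, {"x": 8, "y": 10.7, "z": 0, "twist": 63, "jaw": 8.5}, {"x": 8, "y": 10.7, "z": 0, "twist": 70, "jaw": 8.5}]'

```text
clock: 1.82
eef_pos: [0.4604, -0.074, 0.2721]
tool_rot: [-0.057, 0.706, 0.057, 0.704]
ft_force: [0.0, -0.4, 0.6]
grip_width: 0.0849
```

step_arm --series '[{"x": 0, "y": 0, "z": 0, "twist": 7, "jaw": 8.5}, {"x": 0, "y": 0, "z": 0, "twist": 14, "jaw": 8.5}, {"x": 0, "y": 0, "z": 0, "twist": 21, "jaw": 8.5}, {"x": 0, "y": 0, "z": 0, "twist": 28, "jaw": 8.5}, {"x": 0, "y": 0, "z": 0, "twist": 35, "jaw": 8.5}, {"x": 0, "y": 0, "z": 0, "twist": 42, "jaw": 8.5}, {"x": 0, "y": 0, "z": 0, "twist": 49, "jaw": 8.5}, {"x": 0, "y": 0, "z": 0, "twist": 56, "jaw": 8.5}, {"x": 0, "y": 0, "z": 0, "twist": 63, "jaw": 8.5}, {"x": 0, "y": 0, "z": 0, "twist": 70, "jaw": 8.5}]'

```text
clock: 2.65
eef_pos: [0.4601, -0.0739, 0.2717]
tool_rot: [-0.453, 0.544, 0.453, 0.542]
ft_force: [-0.4, 0.8, 0.1]
grip_width: 0.0848
```

```bash
python3 s.py; python3 -c "
from h import *
snap('wrist','w1')"
```

```text
2.65 [-0.157  0.154  0.099  1.517 -0.002  0.023] [ 0.4601 -0.0739  0.2717] yaw 79.63 tilt [-1.     0.001 -0.002] F [-0.36  0.84  0.1 ] T [0.04 0.01 0.  ] 0.0848
```

View pics/w1.png

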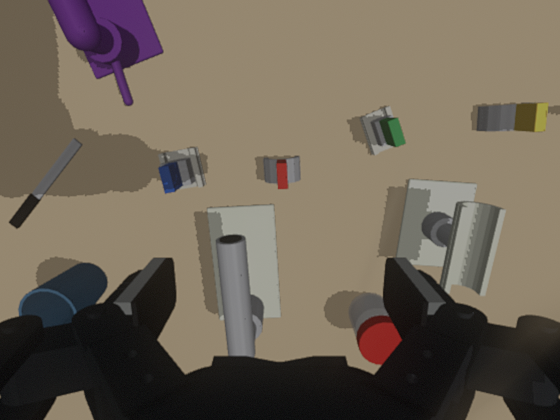

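The wrist view shows red at (282,172), blue at (175,172), the spout pipe from (232,240) to (240,350), the gutter from (480,205) to (465,290), and green and yellow on the right. I'll refine the axes from the depth data.

```bash
cat > fit.py <<'E'
from h import *
from scipy.optimize import least_squares
def cyl(X,r,z0,th0,c0,sign=1):
    # axis: y = c0 + tan(th)*(x-x0), horizontal at zc ; residual dist - r
    x0=X[:,0].mean()
    def res(p):
        th,c,z=p
        n=np.array([-np.sin(th),np.cos(th)])
        l=(X[:,0]-x0)*n[0]+(X[:,1]-c)*n[1]
        return np.hypot(l,X[:,2]-z)-r
    s=least_squares(res,[th0,c0,z0],loss='soft_l1',f_scale=.001)
    return x0,s.x,np.median(abs(res(s.x)))
def pipe(f):
    z=load(f);C=cloud(f,z);ok=z['d']>0;x,y,h=np.moveaxis(C,-1,0)
    th=np.radians(-6.2);l=-(x-.59)*np.sin(th)+(y+.146)*np.cos(th);t=(x-.59)*np.cos(th)+(y+.146)*np.sin(th)
    m=ok&(abs(l)<.025)&(h>.09)&(t>-.08)&(t<.055)
    X=C[m]
    x0,p,e=cyl(X,.016,.105,th,-.146)
    d=np.array([np.cos(p[0]),np.sin(p[0])]);tt=(X[:,:2]-[x0,p[1]])@d
    print(f,'pipe yaw',np.degrees(p[0]).round(2),'y@x=.59',(p[1]+np.tan(p[0])*(.59-x0)).round(4),'zc',p[2].round(4),'err',e.round(4),len(X),'free end x',(x0+np.percentile(tt,1)*d[0]).round(4),'ztop',X[:,2].max().round(4))
def gut(f):
    z=load(f);C=cloud(f,z);ok=z['d']>0;x,y,h=np.moveaxis(C,-1,0)
    th=np.radians(-14.2);l=-(x-.575)*np.sin(th)+(y-.116)*np.cos(th);t=(x-.575)*np.cos(th)+(y-.116)*np.sin(th)
    m=ok&(abs(l)<.026)&(abs(t)<.06)&(h>.06)
    # inner surface: l within 13mm
    X=C[m];q=cv2.minAreaRect(C[m&(h>.095)][:,:2].astype(np.float32))
    mi=m&(abs(l)<.015)
    x0,p,e=cyl(C[mi],.017,.098,th,.116)
    print(f,'gut inner yaw',np.degrees(p[0]).round(2),'y@x=.575',(p[1]+np.tan(p[0])*(.575-x0)).round(4),'bottom z',(p[2]-.017).round(4),'err',e.round(4),mi.sum(),'rim rect',np.round(q[0],4),np.round(q[1],4),round(q[2],2),'rim z',np.percentile(h[m],98).round(4),'t range',np.percentile(t[m],[1,99]).round(4))
if __name__=='__main__':
    import sys
    for f in sys.argv[1:]: pipe(f);gut(f)
E
python3 fit.py top0 side0 w1
python3 - <<'E'
from h import *
z=load('w1');C=cloud('w1',z);ok=z['d']>0;x,y,h=np.moveaxis(C,-1,0)
for c,(cx,cy) in {'red':(.464,-.074),'blue':(.442,-.2)}.items():
    m=mask(z['p'],c)&ok&(abs(x-cx)<.03)&(abs(y-cy)<.03);X=C[m];t=m&(h>np.percentile(X[:,2],85)-.004)
    print(c,len(X),X.mean(0).round(4),cv2.minAreaRect(C[t][:,:2].astype(np.float32)),np.median(h[t]).round(4))
    m=ok&(abs(x-cx)<.025)&(abs(y-cy)<.03)&(h>.015)&(h<.05)
    print('  body',cv2.minAreaRect(C[m][:,:2].astype(np.float32)))
# tap plate from wrist
for nm,(x0,x1,y0,y1) in {'tap':(.48,.72,-.24,-.07),'rest':(.48,.66,.04,.2)}.items():
    r=ok&(x>x0)&(x<x1)&(y>y0)&(y<y1)&(h>.0035)&(h<.010);im=cv2.morphologyEx(r.astype(np.uint8),cv2.MORPH_OPEN,np.ones((3,3)))
    print(nm,cv2.minAreaRect(C[im>0][:,:2].astype(np.float32)),'ground',np.median(h[ok&(abs(h)<.01)]))
E
```

```text
top0 pipe yaw -7.08 y@x=.59 -0.1467 zc 0.1046 err 0.001 704 free end x 0.513 ztop 0.1258
top0 gut inner yaw -14.14 y@x=.575 0.1176 bottom z 0.0789 err 0.0013 431 rim rect [0.5764 0.1174] [0.047  0.1004] 75.83 rim z 0.1061 t range [-0.0491  0.0501]
side0 pipe yaw -7.06 y@x=.59 -0.1465 zc 0.1038 err 0.0008 949 free end x 0.5125 ztop 0.1218
side0 gut inner yaw -13.69 y@x=.575 0.1193 bottom z 0.0616 err 0.0021 67 rim rect [0.5754 0.1161] [0.0505 0.0983] 75.98 rim z 0.1033 t range [-0.0482  0.0479]
w1 pipe yaw -7.2 y@x=.59 -0.1477 zc 0.1038 err 0.0004 3448 free end x 0.5117 ztop 0.1218
w1 gut inner yaw -14.41 y@x=.575 0.1161 bottom z 0.0779 err 0.0006 1729 rim rect [0.5756 0.1161] [0.0479 0.1005] 75.75 rim z 0.1033 t range [-0.0495  0.0489]
red 291 [ 0.4609 -0.072   0.0788] ((0.45735374093055725, -0.06861057877540588), (0.02359052374958992, 0.0442177951335907), 49.29690170288086) 0.0632
  body ((0.4629989266395569, -0.0729929506778717), (0.04287608340382576, 0.030141206458210945), 83.04412078857422)
blue 251 [ 0.4419 -0.1989  0.0741] ((0.4417802691459656, -0.1988564133644104), (0.029041890054941177, 0.011284901760518551), 0.16733594238758087) 0.0744
  body ((0.4414271116256714, -0.19874970614910126), (0.048812735825777054, 0.045983634889125824), 0.04628469794988632)
tap ((0.5866627097129822, -0.1473439335823059), (0.08998694270849228, 0.17004050314426422), 82.86016845703125) ground 0.00024193623978463474
rest ((0.5749929547309875, 0.1157812550663948), (0.08951412886381149, 0.1199294850230217), 75.07142639160156) ground 0.00024193623978463474
```

All three cameras agree on the geometry:

| Item | Centre (x, y) | Yaw | Height |
|---|---|---|---|
| Pipe | (0.583, −0.147) | −7.1° | centre z 0.104 |
| Gutter | (0.575, 0.116) | −14.4° | bottom z 0.078 |
| Red leaf | (0.463, −0.073) | −7° | on the ledge |

I'll descend on red.

step_arm --series '[{"x": 0.3, "y": 0.1, "z": -3.5, "twist": 3.4, "jaw": 5.0}, {"x": 0.3, "y": 0.1, "z": -7, "twist": 3.4, "jaw": 5.0}, {"x": 0.3, "y": 0.1, "z": -10.5, "twist": 3.4, "jaw": 5.0}, {"x": 0.3, "y": 0.1, "z": -14, "twist": 3.4, "jaw": 5.0}, {"x": 0.3, "y": 0.1, "z": -16, "twist": 3.4, "jaw": 5.0}, {"x": 0.3, "y": 0.1, "z": -17, "twist": 3.4, "jaw": 5.0}, {"x": 0.3, "y": 0.1, "z": -17, "twist": 3.4, "jaw": 5.0}]'

```text
clock: 3.28
eef_pos: [0.4603, -0.0724, 0.0986]
tool_rot: [-0.467, 0.532, 0.471, 0.527]
ft_force: [0.1, -0.2, -0.3]
grip_width: 0.0501
```

```bash
python3 s.py; python3 - <<'E'
from h import *
z=snap('wrist','w2');C=cloud('w2',z);ok=z['d']>0;x,y,h=np.moveaxis(C,-1,0)
print(z['pos'])
m=mask(z['p'],'red')&ok&(abs(x-.463)<.03)&(abs(y+.073)<.03)
X=C[m];t=m&(h>.061)&(h<.066);print(len(X),cv2.minAreaRect(C[t][:,:2].astype(np.float32)))
m=ok&(abs(x-.463)<.025)&(abs(y+.073)<.03)&(h>.015)&(h<.05)
print('  body',cv2.minAreaRect(C[m][:,:2].astype(np.float32)))
E
```

```text
3.28 [-0.154  0.247 -0.244  1.088 -0.002 -0.034] [ 0.4603 -0.0724  0.0986] yaw 83.12 tilt [-1.     0.008 -0.002] F [ 0.09 -0.2  -0.28] T [-0.02  0.03 -0.01] 0.0501
[ 0.46028836 -0.07243022  0.09862772]
929 ((0.4631671607494354, -0.07313452661037445), (0.011273685842752457, 0.02997342310845852), 82.888427734375)
  body ((0.46326836943626404, -0.07305674999952316), (0.04319384694099426, 0.03045540675520897), 82.83576965332031)
```

View pics/w2.png

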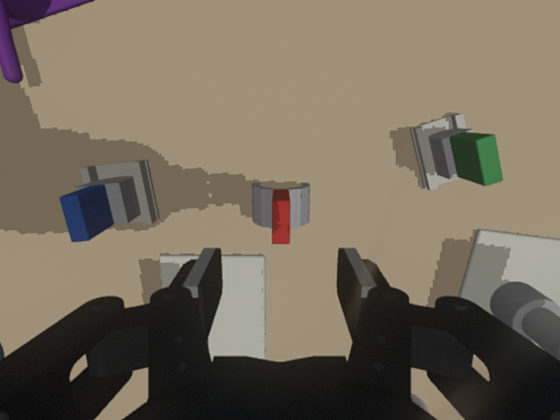

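Red tab is at (281,215), centred between the open fingers and square to them. Going down to grasp.

step_arm --series '[{"x": 0.3, "y": -0.1, "z": -2.5, "twist": 0, "jaw": 5.0}, {"x": 0.3, "y": -0.1, "z": -4.5, "twist": 0, "jaw": 5.0}, {"x": 0.3, "y": -0.1, "z": -6, "twist": 0, "jaw": 5.0}, {"x": 0.3, "y": -0.1, "z": -6.2, "twist": 0, "jaw": 5.0}, {"x": 0.3, "y": -0.1, "z": -6.2, "twist": 0, "jaw": 5.0}, {"x": 0.3, "y": -0.1, "z": -6.2, "twist": 0, "jaw": 5.0}]'

```text
clock: 3.83
eef_pos: [0.466, -0.0739, 0.0398]
tool_rot: [-0.469, 0.53, 0.469, 0.528]
ft_force: [0.4, 0.8, 0.0]
grip_width: 0.0497
```

```bash
python3 s.py
```

```text
3.83 [-0.155  0.317 -0.321  0.936 -0.002 -0.035] [ 0.466  -0.0739  0.0398] yaw 83.11 tilt [-1.     0.003 -0.002] F [0.45 0.81 0.04] T [ 0.02 -0.    0.03] 0.0497
```

step_arm --series '[{"x": -0.3, "y": 0.1, "z": -0.5, "twist": 0, "jaw": 5.0}, {"x": -0.3, "y": 0.1, "z": -0.5, "twist": 0, "jaw": 5.0}, {"x": -0.3, "y": 0.1, "z": -0.5, "twist": 0, "jaw": 5.0}, {"x": -0.3, "y": 0.1, "z": -0.5, "twist": 0, "jaw": 5.0}]'

```text
clock: 4.17
eef_pos: [0.4634, -0.0729, 0.0354]
tool_rot: [-0.469, 0.53, 0.469, 0.528]
ft_force: [-0.3, 0.5, -0.7]
grip_width: 0.0504
```

```bash
python3 s.py
```

```text
4.17 [-0.154  0.317 -0.335  0.921 -0.002 -0.034] [ 0.4634 -0.0729  0.0354] yaw 83.11 tilt [-1.     0.002 -0.002] F [-0.28  0.53 -0.72] T [-0.04 -0.04 -0.  ] 0.0504
```

step_arm --series '[{"x": 0, "y": 0, "z": -0.2, "twist": 0, "jaw": 5.0}, {"x": 0, "y": 0, "z": -0.2, "twist": 0, "jaw": 3.0}, {"x": 0, "y": 0, "z": -0.2, "twist": 0, "jaw": 1.6}, {"x": 0, "y": 0, "z": -0.2, "twist": 0, "jaw": 0.6}, {"x": 0, "y": 0, "z": -0.2, "twist": 0, "jaw": 0.6}, {"x": 0, "y": 0, "z": -0.2, "twist": 0, "jaw": 0.6}, {"x": 0, "y": 0, "z": -0.2, "twist": 0, "jaw": 0.6}]'

```text
clock: 4.75
eef_pos: [0.4634, -0.0729, 0.0334]
tool_rot: [-0.469, 0.53, 0.469, 0.528]
ft_force: [-0.4, -0.6, 0.5]
grip_width: 0.0061
```

```bash
python3 s.py
```

```text
4.75 [-0.154  0.319 -0.337  0.916 -0.002 -0.034] [ 0.4634 -0.0729  0.0334] yaw 83.11 tilt [-1.     0.002 -0.002] F [-0.39 -0.6   0.52] T [-0.02  0.06 -0.04] 0.0061
```

```bash
python3 - <<'E'
from h import *
snap('wrist','w3');snap('side','s3')
p=load('s3')['p'][:,:,::-1];cv2.imwrite('pics/s3c.png',cv2.resize(p[150:330,180:420],None,fx=3,fy=3,interpolation=cv2.INTER_CUBIC))
E
```

```text
(no output)
```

View pics/w3.png

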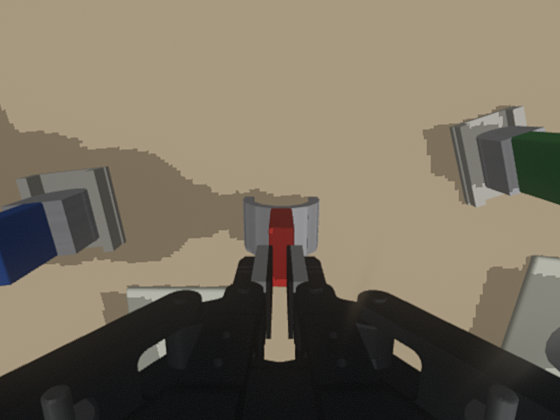

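View pics/s3c.png

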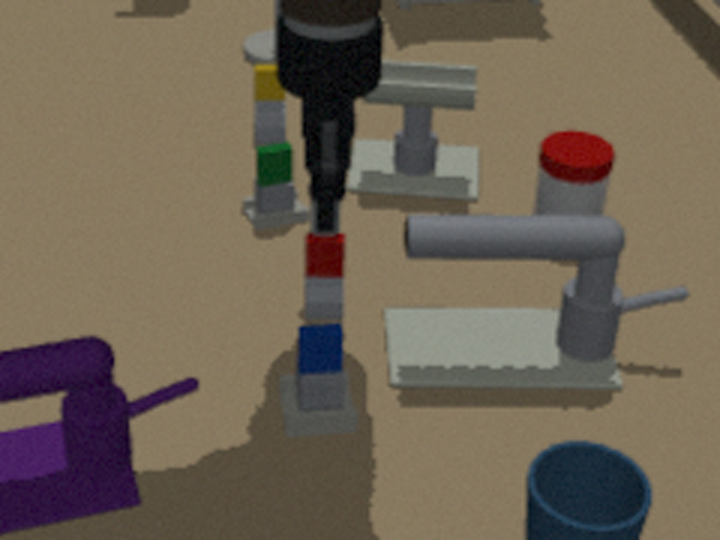

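```bash
python3 - <<'E'
from h import *
z=load('w3');C=cloud('w3',z)
p=z['p'][:,:,::-1];cv2.imwrite('pics/w3c.png',cv2.resize(p[180:320,200:360],None,fx=5,fy=5,interpolation=cv2.INTER_CUBIC))
for r in (200,215,225,235,245,255,265,275,282):
    print(r,[(c,*C[r,c].round(3)) for c in (250,262,270,276,281,287,292,300)])
s=load('s3');C=cloud('s3',s)
for r in range(205,255,4): print(r,[tuple(C[r,c].round(3)) for c in (284,288,292)],s['p'][r,288])
E
```

```text
200 [(250, np.float64(0.446), np.float64(-0.09), np.float64(0.012)), (262, np.float64(0.45), np.float64(-0.083), np.float64(0.0)), (270, np.float64(0.45), np.float64(-0.078), np.float64(0.0)), (276, np.float64(0.451), np.float64(-0.075), np.float64(0.0)), (281, np.float64(0.451), np.float64(-0.072), np.float64(0.001)), (287, np.float64(0.452), np.float64(-0.068), np.float64(-0.001)), (292, np.float64(0.452), np.float64(-0.065), np.float64(-0.001)), (300, np.float64(0.453), np.float64(-0.06), np.float64(0.0))]
215 [(250, np.float64(0.453), np.float64(-0.09), np.float64(0.021)), (262, np.float64(0.452), np.float64(-0.082), np.float64(0.026)), (270, np.float64(0.448), np.float64(-0.077), np.float64(0.042)), (276, np.float64(0.448), np.float64(-0.074), np.float64(0.043)), (281, np.float64(0.449), np.float64(-0.071), np.float64(0.042)), (287, np.float64(0.449), np.float64(-0.068), np.float64(0.043)), (292, np.float64(0.449), np.float64(-0.066), np.float64(0.044)), (300, np.float64(0.455), np.float64(-0.061), np.float64(0.026))]
225 [(250, np.float64(0.459), np.float64(-0.091), np.float64(
[... 5439 characters left out ...]
464), np.float64(-0.078), np.float64(0.032)), (np.float64(0.473), np.float64(-0.078), np.float64(0.031))] [81 22 17]
245 [(np.float64(0.454), np.float64(-0.085), np.float64(0.026)), (np.float64(0.463), np.float64(-0.084), np.float64(0.025)), (np.float64(0.472), np.float64(-0.085), np.float64(0.025))] [86 87 90]
249 [(np.float64(0.453), np.float64(-0.09), np.float64(0.018)), (np.float64(0.462), np.float64(-0.09), np.float64(0.017)), (np.float64(0.471), np.float64(-0.094), np.float64(0.02))] [87 91 94]
253 [(np.float64(0.453), np.float64(-0.094), np.float64(0.009)), (np.float64(0.462), np.float64(-0.095), np.float64(0.01)), (np.float64(0.471), np.float64(-0.095), np.float64(0.009))] [74 77 80]
```

View pics/w3c.png

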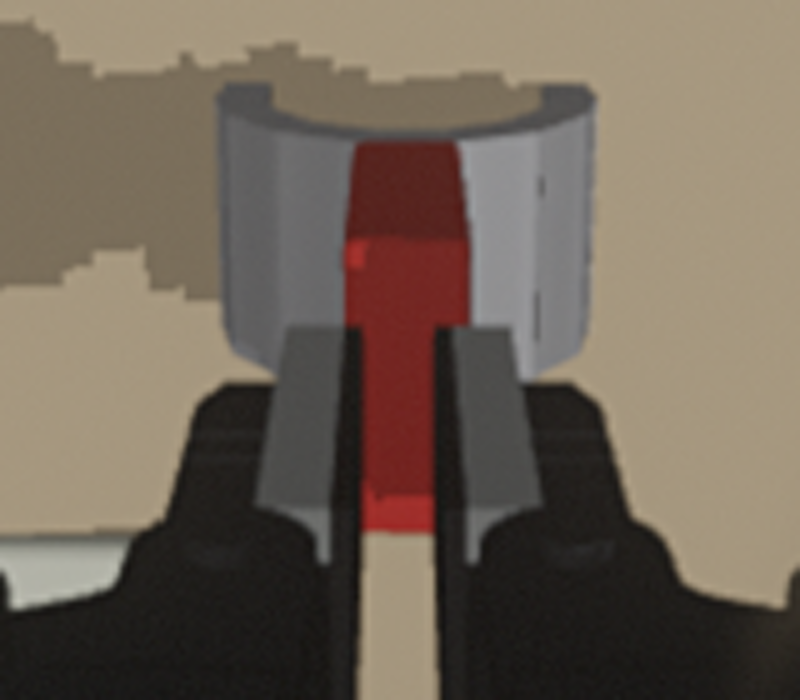

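The fingers shut above the tab. Their tips at rows 245–280 come out at z≈0.076, although the reported TCP is 0.033. I'll check this against the start picture, where the TCP was reported at 0.193.

```bash
python3 - <<'E'
from h import *
s=load('side0');C=cloud('s',s);p=s['p'].astype(int)
r=(abs(C[...,0]-.16)<.09)&(abs(C[...,1]+.474)<.09)&(C[...,2]>.03)
print(np.percentile(C[r][:,2],[0,1,5,20]),C[r].shape)
for f in ['w1','w2','w3','wrist0']:
    z=load(f)
    if 'q' not in z: z['q']=np.array([ 0.4127425 ,  0.5750599 , -0.41187181,  0.57385656]);z['pos']=np.array([0.15978561, -0.47302452,  0.19230695])
    d=z['d'];K=z['camera_matrix'];v,u=np.mgrid[:420,:560]
    P=np.stack([(u-K[0,2])/K[0,0]*d,(v-K[1,2])/K[1,1]*d,d],-1);M=z['mount'];T=P@M[:3,:3].T+M[:3,3]
    m=(d>0)&(d<.2)&(abs(T[...,2])<.08)&(abs(T[...,1])<.05)
    m&=~mask(z['p'],'red')
    print(f,np.percentile(T[m][:,0],[50,90,95,99,99.9,100]).round(4))
E
```

```text
[0.2427462  0.26040776 0.30866626 0.37070745] (20120, 3)
w1 [-0.1129 -0.0825 -0.0699 -0.0572 -0.0523 -0.0497]
w2 [-0.1132 -0.0866 -0.0688 -0.0507 -0.0432 -0.0407]
w3 [-0.1142 -0.0858 -0.0671  0.007   0.0107  0.0124]
wrist0 [-0.1131 -0.0824 -0.0701 -0.0575 -0.0526 -0.0503]
```

At the start the tips also lay about 50 mm behind the reported TCP when fully open, seen by both the side and wrist cameras. So the real tip is about 43 mm short of the reported TCP when shut, or about 51 mm when open. I'll use that measured offset, reopen, and go down carefully while watching the force.

step_arm --series '[{"x": 0, "y": 0, "z": 0, "twist": 0, "jaw": 4.0}, {"x": 0, "y": 0, "z": 0, "twist": 0, "jaw": 4.0}, {"x": 0, "y": 0, "z": 0, "twist": 0, "jaw": 4.0}, {"x": 0, "y": 0, "z": 0, "twist": 0, "jaw": 4.0}, {"x": 0, "y": 0, "z": -0.7, "twist": 0, "jaw": 4.0}, {"x": 0, "y": 0, "z": -1.4, "twist": 0, "jaw": 4.0}, {"x": 0, "y": 0, "z": -2.1, "twist": 0, "jaw": 4.0}, {"x": 0, "y": 0, "z": -2.1, "twist": 0, "jaw": 4.0}, {"x": 0, "y": 0, "z": -2.1, "twist": 0, "jaw": 4.0}]'

```text
clock: 5.6
eef_pos: [0.4624, -0.0728, 0.0114]
tool_rot: [-0.469, 0.531, 0.47, 0.528]
ft_force: [-0.2, -0.7, -0.6]
grip_width: 0.0399
```

```bash
python3 s.py; python3 - <<'E'
from h import *
snap('wrist','w4')
E
```

```text
5.6 [-0.154  0.349 -0.364  0.862 -0.002 -0.034] [ 0.4624 -0.0728  0.0114] yaw 83.11 tilt [-1.     0.004 -0.002] F [-0.17 -0.74 -0.61] T [-0.02 -0.06 -0.03] 0.0399
```

View pics/w4.png

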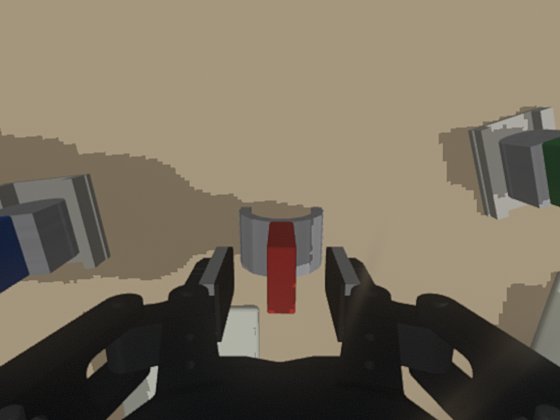

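The tab at (282,265) now stands between the pads at (218,290) and (342,290). I'll go 2 cm lower and close.

step_arm --series '[{"x": 0.1, "y": 0, "z": -0.7, "twist": 0, "jaw": 4.0}, {"x": 0.1, "y": 0, "z": -1.4, "twist": 0, "jaw": 4.0}, {"x": 0.1, "y": 0, "z": -1.9, "twist": 0, "jaw": 4.0}, {"x": 0.1, "y": 0, "z": -1.9, "twist": 0, "jaw": 4.0}, {"x": 0.1, "y": 0, "z": -1.9, "twist": 0, "jaw": 2.5}, {"x": 0.1, "y": 0, "z": -1.9, "twist": 0, "jaw": 1.5}, {"x": 0.1, "y": 0, "z": -1.9, "twist": 0, "jaw": 0.6}, {"x": 0.1, "y": 0, "z": -1.9, "twist": 0, "jaw": 0.6}, {"x": 0.1, "y": 0, "z": -1.9, "twist": 0, "jaw": 0.6}, {"x": 0.1, "y": 0, "z": -1.9, "twist": 0, "jaw": 0.6}]'

```text
clock: 6.48
eef_pos: [0.464, -0.0729, -0.0069]
tool_rot: [-0.469, 0.53, 0.469, 0.528]
ft_force: [-0.3, -0.1, 0.6]
grip_width: 0.0108
```

```bash
python3 s.py; python3 - <<'E'
from h import *
snap('wrist','w5')
E
```

```text
6.48 [-0.154  0.376 -0.382  0.815 -0.002 -0.034] [ 0.464  -0.0729 -0.0069] yaw 83.11 tilt [-1.     0.003 -0.002] F [-0.33 -0.15  0.56] T [-0.   -0.01  0.03] 0.0108
```

View pics/w5.png

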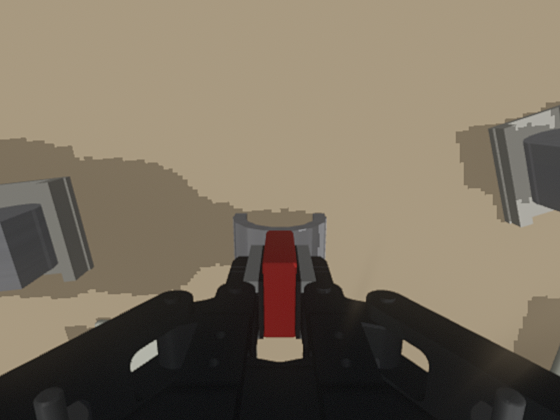

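Red is gripped: opening 10.8 mm, tab (280,290) between both pads. Lifting, then moving over the pipe middle.

step_arm --series '[{"x": 0, "y": 0, "z": 1.5, "twist": 0, "jaw": 0.6}, {"x": 0, "y": 0, "z": 4, "twist": 0, "jaw": 0.6}, {"x": 0, "y": 0, "z": 7, "twist": 0, "jaw": 0.6}, {"x": 0, "y": 0, "z": 10, "twist": 0, "jaw": 0.6}, {"x": 0, "y": 0, "z": 13, "twist": 0, "jaw": 0.6}, {"x": 0, "y": 0, "z": 15, "twist": 0, "jaw": 0.6}, {"x": 0, "y": 0, "z": 16, "twist": 0, "jaw": 0.6}, {"x": 1, "y": -0.6, "z": 16, "twist": 0, "jaw": 0.6}, {"x": 3, "y": -1.8, "z": 16, "twist": 0, "jaw": 0.6}, {"x": 5, "y": -3, "z": 16, "twist": 0, "jaw": 0.6}]'

```text
clock: 7.37
eef_pos: [0.5144, -0.1029, 0.1538]
tool_rot: [-0.469, 0.53, 0.469, 0.528]
ft_force: [0.0, 0.1, -0.7]
grip_width: 0.0113
```

```bash
python3 s.py
```

```text
7.37 [-0.196  0.31  -0.005  1.257 -0.002 -0.076] [ 0.5144 -0.1029  0.1538] yaw 83.15 tilt [-1.     0.001 -0.002] F [ 0.01  0.11 -0.66] T [-0.   -0.   -0.02] 0.0113
```

step_arm --series '[{"x": 2, "y": -1.3, "z": 0, "twist": -0.2, "jaw": 0.6}, {"x": 4, "y": -2.6, "z": 0, "twist": -0.2, "jaw": 0.6}, {"x": 5.5, "y": -3.7, "z": 0, "twist": -0.2, "jaw": 0.6}, {"x": 6.5, "y": -4.2, "z": 0, "twist": -0.2, "jaw": 0.6}, {"x": 6.9, "y": -4.4, "z": 0, "twist": -0.2, "jaw": 0.6}, {"x": 6.9, "y": -4.4, "z": 0, "twist": -0.2, "jaw": 0.6}, {"x": 6.9, "y": -4.4, "z": 0, "twist": -0.2, "jaw": 0.6}]'

```text
clock: 7.95
eef_pos: [0.5828, -0.1466, 0.1534]
tool_rot: [-0.468, 0.531, 0.469, 0.529]
ft_force: [0.1, 0.7, -1.2]
grip_width: 0.011
```

```bash
python3 s.py; python3 - <<'E'
from h import *
z=snap('wrist','w6');C=cloud('w6',z);x,y,h=np.moveaxis(C,-1,0);ok=z['d']>0
snap('top','t6')
pos=z['pos']
# leaf tab & arch in hand
m=mask(z['p'],'red')&ok&(abs(x-pos[0])<.03)&(abs(y-pos[1])<.03);print('tab',C[m].min(0).round(4),C[m].max(0).round(4))
t=m&(h>.217);print(cv2.minAreaRect(C[t][:,:2].astype(np.float32)),np.percentile(h[m],[2,98]))
m=ok&(abs(x-pos[0])<.025)&(abs(y-pos[1])<.032)&(h>.155)&(h<.192)
print('arch',cv2.minAreaRect(C[m][:,:2].astype(np.float32)),m.sum())
E
python3 fit.py w6
```

```text
7.95 [-0.245  0.462  0.221  1.332 -0.002 -0.122] [ 0.5828 -0.1466  0.1534] yaw 82.96 tilt [-1.     0.003 -0.002] F [ 0.07  0.7  -1.2 ] T [ 0.07 -0.02 -0.1 ] 0.011
tab [ 0.5662 -0.1547  0.191 ] [ 0.5976 -0.1398  0.2299]
((0.5818517208099365, -0.14737659692764282), (0.012308390811085701, 0.030783871188759804), 83.74444580078125) [0.19464847 0.22468886]
arch ((0.578241765499115, -0.14694048464298248), (0.047252267599105835, 0.023225292563438416), 82.60385131835938) 2192
w6 pipe yaw 41.6 y@x=.59 -0.1264 zc 0.2524 err 0.0139 37321 free end x 0.5411 ztop 0.2926fit.py:5: RuntimeWarning: Mean of empty slice.
  x0=X[:,0].mean()
  ret = ret.dtype.type(ret / rcount)
  return _methods._mean(a, axis=axis, dtype=dtype,
Traceback (most recent call last):
  File "fit.py", line 32, in <module>
    for f in sys.argv[1:]: pipe(f);gut(f)
                                   ~~~^^^
  File "fit.py", line 29, in gut
    print(f,'gut inner yaw',np.degrees(p[0]).round(2),'y@x=.575',(p[1]+np.tan(p[0])*(.575-x0)).round(4),'bottom z',(p[2]-.017).round(4),'err',e.round(4),mi.sum(),'rim rect',np.round(q[0],4),np.round(q[1],4),round(q[2],2),'rim z',np.percentile(h[m],98).round(4),'t range',np.percentile(t[m],[1,99]).round(4))
                                                                                                                                                                                                                                     ~~~~~~~~~~~~~^^^^^^^^^
IndexError: index -1 is out of bounds for axis 0 with size 0
```

View pics/w6.png

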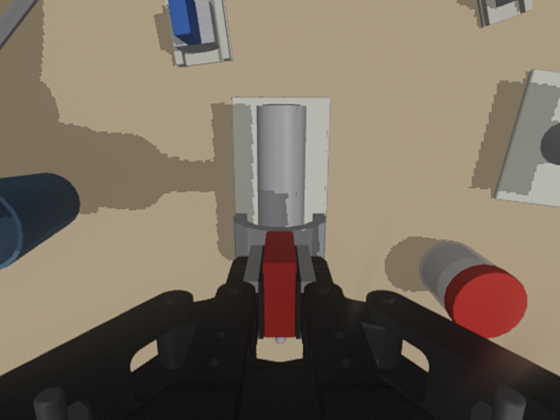

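```bash
python3 - <<'E'
from fit import *
z=load('w6');C=cloud('w6',z);x,y,h=np.moveaxis(C,-1,0);ok=z['d']>0
m=ok&(x>.512)&(x<.56)&(abs(y+.14)<.03)&(h>.095)&(h<.13)
x0,p,e=cyl(C[m],.016,.104,np.radians(-7),-.14);print(np.degrees(p[0]),p[2],e,m.sum(),'free end',np.percentile(C[m][:,0],1))
th=np.radians(-7.1)
l=lambda X:-(X[:,0]-x0)*np.sin(th)+(X[:,1]-p[1])*np.cos(th)
# arch legs: outer edges
a=ok&(abs(x-.58)<.025)&(abs(y+.1466)<.032)&(h>.158)&(h<.185);L=l(C[a]);print('arch lat',np.percentile(L,[.5,99.5]),L.min(),L.max())
t=ok&mask(z['p'],'red')&(abs(x-.58)<.025)&(abs(y+.1466)<.032);L=l(C[t]);print('tab lat',np.percentile(L,[1,50,99]))
print('tcp lat',l(z['pos'][None]))
E
```

```text
-7.164242773516679 0.10389565363435516 0.00033526621914761745 3803 free end 0.5128806532222094
arch lat [-0.02375562  0.02224013] -0.02445241184182399 0.022776663972613225
tab lat [-0.00646271 -0.00091805  0.00477691]
tcp lat [5.53965423e-05]
```

The leaf sits 0.8 mm to the −y side of the pipe axis, so I shift +0.08 cm and lower. Contact is expected at reported z≈0.090.

step_arm --series '[{"x": 0, "y": 0.08, "z": -1, "twist": 0, "jaw": 0.6}, {"x": 0, "y": 0.08, "z": -2, "twist": 0, "jaw": 0.6}, {"x": 0, "y": 0.08, "z": -3, "twist": 0, "jaw": 0.6}, {"x": 0, "y": 0.08, "z": -3.5, "twist": 0, "jaw": 0.6}, {"x": 0, "y": 0.08, "z": -3.5, "twist": 0, "jaw": 0.6}, {"x": 0, "y": 0.08, "z": -3.5, "twist": 0, "jaw": 0.6}]'

```text
clock: 8.55
eef_pos: [0.582, -0.1454, 0.118]
tool_rot: [-0.468, 0.531, 0.469, 0.528]
ft_force: [0.9, -0.9, 0.9]
grip_width: 0.0111
```

```bash
python3 s.py; python3 - <<'E'
from h import *
z=snap('wrist','w7');cv2.imwrite('pics/w7c.png',cv2.resize(z['p'][100:320,180:400,::-1],None,fx=2.7,fy=2.7,interpolation=cv2.INTER_CUBIC))
E
```

```text
8.55 [-0.243  0.48   0.156  1.25  -0.002 -0.121] [ 0.582  -0.1454  0.118 ] yaw 82.98 tilt [-1.     0.004 -0.002] F [ 0.9  -0.88  0.85] T [ 0.01 -0.07 -0.04] 0.0111
```

View pics/w7c.png

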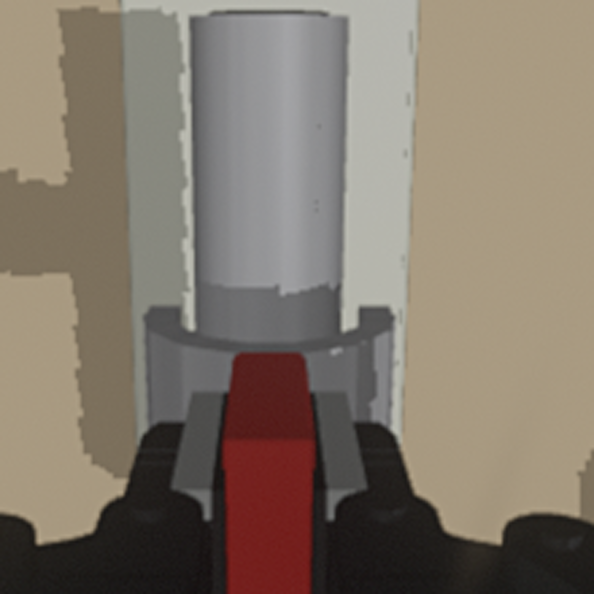

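The pipe (crop columns 190–348) and arch (145–393) share centre 269, so they are aligned. Lowering to just above contact.

step_arm --series '[{"x": 0, "y": 0, "z": -0.6, "twist": 0, "jaw": 0.6}, {"x": 0, "y": 0, "z": -1.2, "twist": 0, "jaw": 0.6}, {"x": 0, "y": 0, "z": -1.8, "twist": 0, "jaw": 0.6}, {"x": 0, "y": 0, "z": -2.2, "twist": 0, "jaw": 0.6}, {"x": 0, "y": 0, "z": -2.2, "twist": 0, "jaw": 0.6}, {"x": 0, "y": 0, "z": -2.2, "twist": 0, "jaw": 0.6}]'

```text
clock: 9.1
eef_pos: [0.5822, -0.1455, 0.0961]
tool_rot: [-0.468, 0.531, 0.469, 0.528]
ft_force: [0.1, -0.1, -0.0]
grip_width: 0.0112
```

```bash
python3 s.py
```

```text
9.1 [-0.243  0.495  0.121  1.2   -0.002 -0.121] [ 0.5822 -0.1455  0.0961] yaw 82.98 tilt [-1.     0.004 -0.002] F [ 0.1  -0.07 -0.02] T [-0.02 -0.04 -0.04] 0.0112
```

step_arm --series '[{"x": 0, "y": 0, "z": -0.3, "twist": 0, "jaw": 0.6}, {"x": 0, "y": 0, "z": -0.5, "twist": 0, "jaw": 0.6}, {"x": 0, "y": 0, "z": -0.6, "twist": 0, "jaw": 0.6}, {"x": 0, "y": 0, "z": -0.6, "twist": 0, "jaw": 0.6}]'

```text
clock: 9.43
eef_pos: [0.5821, -0.1454, 0.0899]
tool_rot: [-0.468, 0.531, 0.469, 0.528]
ft_force: [-0.8, -0.4, -0.2]
grip_width: 0.0112
```

step_arm --series '[{"x": 0, "y": 0, "z": -0.1, "twist": 0, "jaw": 0.6}, {"x": 0, "y": 0, "z": -0.1, "twist": 0, "jaw": 0.6}]'

```text
clock: 9.6
eef_pos: [0.5823, -0.1455, 0.0892]
tool_rot: [-0.468, 0.531, 0.469, 0.528]
ft_force: [-0.8, 0.3, 1.7]
grip_width: 0.0114
```

```bash
python3 s.py
```

```text
9.6 [-0.243  0.5    0.11   1.184 -0.003 -0.121] [ 0.5823 -0.1455  0.0892] yaw 82.98 tilt [-1.     0.003 -0.002] F [-0.79  0.29  1.73] T [0.01 0.15 0.03] 0.0114
```

step_arm --series '[{"x": 0, "y": 0, "z": -0.1, "twist": 0, "jaw": 0.6}, {"x": 0, "y": 0, "z": -0.1, "twist": 0, "jaw": 0.6}]'

```text
clock: 9.77
eef_pos: [0.5824, -0.1456, 0.0888]
tool_rot: [-0.468, 0.531, 0.469, 0.528]
ft_force: [-0.4, -0.1, 3.5]
grip_width: 0.0111
```

```bash
python3 s.py
```

```text
9.77 [-0.243  0.5    0.109  1.182 -0.003 -0.121] [ 0.5824 -0.1456  0.0888] yaw 82.98 tilt [-1.     0.003 -0.002] F [-0.43 -0.1   3.48] T [0.02 0.3  0.02] 0.0111
```

step_arm --series '[{"x": 0, "y": 0, "z": -0.1, "twist": 0, "jaw": 0.6}, {"x": 0, "y": 0, "z": -0.1, "twist": 0, "jaw": 0.6}]'

```text
clock: 9.93
eef_pos: [0.5824, -0.1456, 0.0884]
tool_rot: [-0.468, 0.531, 0.468, 0.529]
ft_force: [-2.3, 0.7, 5.6]
grip_width: 0.0111
```

```bash
python3 s.py; python3 - <<'E'
from h import *
z=snap('wrist','w8');cv2.imwrite('pics/w8c.png',cv2.resize(z['p'][100:320,180:400,::-1],None,fx=2.7,fy=2.7,interpolation=cv2.INTER_CUBIC))
z=snap('side','s8');cv2.imwrite('pics/s8c.png',cv2.resize(z['p'][150:300,240:440,::-1],None,fx=4,fy=4,interpolation=cv2.INTER_CUBIC))
E
python3 s.py
```

```text
9.93 [-0.243  0.5    0.108  1.18  -0.003 -0.121] [ 0.5824 -0.1456  0.0884] yaw 82.97 tilt [-1.     0.002 -0.002] F [-2.32  0.74  5.57] T [ 0.1   0.49 -0.06] 0.0111
10.03 [-0.243  0.5    0.108  1.18  -0.003 -0.121] [ 0.5824 -0.1456  0.0883] yaw 82.98 tilt [-1.     0.002 -0.002] F [-1.63  0.06  5.95] T [ 0.09  0.49 -0.03] 0.0112
```

View pics/s8c.png

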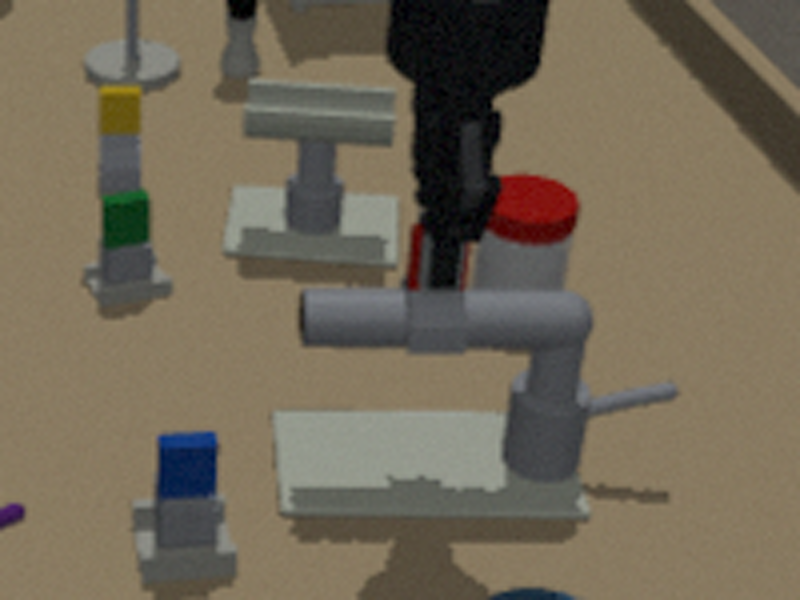

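View pics/w8c.png

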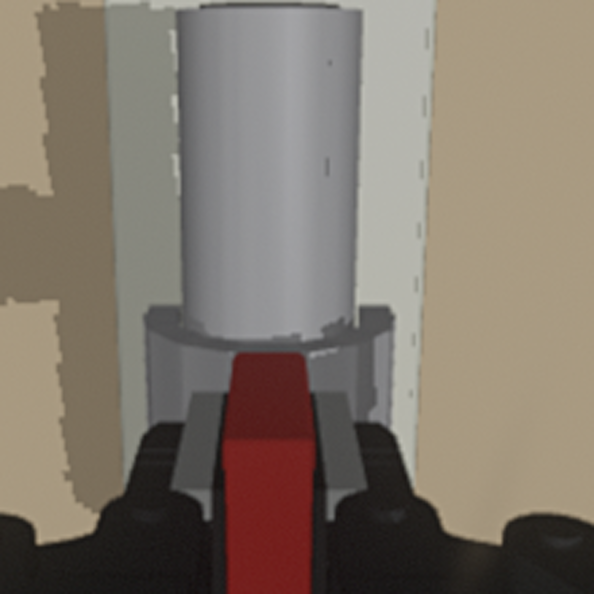

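The leaf is seated squarely on the pipe: legs straddle it evenly in the crop, and Fz ≈ 6 N. A touch more, then hold for over a second.

step_arm --series '[{"x": 0, "y": 0, "z": -0.12, "twist": 0, "jaw": 0.6}, {"x": 0, "y": 0, "z": -0.12, "twist": 0, "jaw": 0.6}, {"x": 0, "y": 0, "z": -0.12, "twist": 0, "jaw": 0.6}, {"x": 0, "y": 0, "z": -0.12, "twist": 0, "jaw": 0.6}]'

```text
clock: 10.37
eef_pos: [0.5824, -0.1456, 0.0878]
tool_rot: [-0.469, 0.531, 0.468, 0.529]
ft_force: [-3.4, 0.8, 7.0]
grip_width: 0.0114
```

```bash
python3 s.py
```

```text
10.37 [-0.243  0.5    0.106  1.179 -0.003 -0.121] [ 0.5824 -0.1456  0.0878] yaw 82.98 tilt [-1.     0.002 -0.002] F [-3.41  0.84  6.97] T [ 0.16  0.65 -0.03] 0.0114
```

step_arm --series '[{"x": 0, "y": 0, "z": -0.08, "twist": 0, "jaw": 0.6}, {"x": 0, "y": 0, "z": -0.08, "twist": 0, "jaw": 0.6}, {"x": 0, "y": 0, "z": -0.08, "twist": 0, "jaw": 0.6}, {"x": 0, "y": 0, "z": -0.08, "twist": 0, "jaw": 0.6}, {"x": 0, "y": 0, "z": -0.08, "twist": 0, "jaw": 0.6}, {"x": 0, "y": 0, "z": -0.08, "twist": 0, "jaw": 0.6}, {"x": 0, "y": 0, "z": -0.08, "twist": 0, "jaw": 0.6}, {"x": 0, "y": 0, "z": -0.08, "twist": 0, "jaw": 0.6}, {"x": 0, "y": 0, "z": -0.08, "twist": 0, "jaw": 0.6}, {"x": 0, "y": 0, "z": -0.08, "twist": 0, "jaw": 0.6}]'

```text
clock: 11.2
eef_pos: [0.5825, -0.1456, 0.0878]
tool_rot: [-0.469, 0.531, 0.468, 0.529]
ft_force: [-3.5, 0.9, 7.0]
grip_width: 0.0108
```

```bash
python3 s.py
```

```text
11.2 [-0.243  0.5    0.106  1.178 -0.003 -0.121] [ 0.5825 -0.1456  0.0878] yaw 82.97 tilt [-1.     0.001 -0.002] F [-3.51  0.91  6.97] T [ 0.13  0.66 -0.03] 0.0108
```

Held steady at about 7 N for over 1 s. Easing the load and opening.

step_arm --series '[{"x": 0, "y": 0, "z": 0.05, "twist": 0, "jaw": 0.6}, {"x": 0, "y": 0, "z": 0.1, "twist": 0, "jaw": 0.6}, {"x": 0, "y": 0, "z": 0.1, "twist": 0, "jaw": 0.6}]'

```text
clock: 11.45
eef_pos: [0.5825, -0.1456, 0.0888]
tool_rot: [-0.469, 0.531, 0.468, 0.529]
ft_force: [-1.2, -0.3, 3.3]
grip_width: 0.0112
```

```bash
python3 s.py
```

```text
11.45 [-0.243  0.499  0.107  1.18  -0.003 -0.121] [ 0.5825 -0.1456  0.0888] yaw 82.97 tilt [-1.     0.001 -0.002] F [-1.2  -0.28  3.34] T [0.07 0.36 0.02] 0.0112
```

step_arm --series '[{"x": 0, "y": 0, "z": 0.05, "twist": 0, "jaw": 0.6}, {"x": 0, "y": 0, "z": 0.05, "twist": 0, "jaw": 1.5}, {"x": 0, "y": 0, "z": 0.05, "twist": 0, "jaw": 2.5}, {"x": 0, "y": 0, "z": 0.05, "twist": 0, "jaw": 3.5}, {"x": 0, "y": 0, "z": 0.05, "twist": 0, "jaw": 3.5}, {"x": 0, "y": 0, "z": 0.05, "twist": 0, "jaw": 3.5}]'

```text
clock: 11.95
eef_pos: [0.5825, -0.1455, 0.089]
tool_rot: [-0.469, 0.531, 0.468, 0.529]
ft_force: [-0.0, 0.4, 0.3]
grip_width: 0.0348
```

step_arm --series '[{"x": 0, "y": 0, "z": 1, "twist": 0, "jaw": 3.5}, {"x": 0, "y": 0, "z": 2.5, "twist": 0, "jaw": 3.5}, {"x": 0, "y": 0, "z": 5, "twist": 0, "jaw": 3.5}, {"x": 0, "y": 0, "z": 8, "twist": 0, "jaw": 3.5}, {"x": 0, "y": 0, "z": 10, "twist": 0, "jaw": 3.5}, {"x": 0, "y": 0, "z": 11, "twist": 0, "jaw": 3.5}]'

```text
clock: 12.45
eef_pos: [0.5842, -0.146, 0.2035]
tool_rot: [-0.47, 0.529, 0.466, 0.53]
ft_force: [-0.0, 0.0, 0.4]
grip_width: 0.035
```

```bash
python3 s.py; python3 - <<'E'
from h import *
z=snap('wrist','w9')
z=snap('side','s9');cv2.imwrite('pics/s9c.png',cv2.resize(z['p'][150:300,240:440,::-1],None,fx=4,fy=4,interpolation=cv2.INTER_CUBIC))
E
```

```text
12.45 [-0.243  0.441  0.317  1.442 -0.003 -0.121] [ 0.5842 -0.146   0.2035] yaw 82.97 tilt [-1.    -0.005 -0.003] F [-0.01  0.03  0.39] T [ 0.05 -0.05  0.03] 0.035
```

View pics/s9c.png

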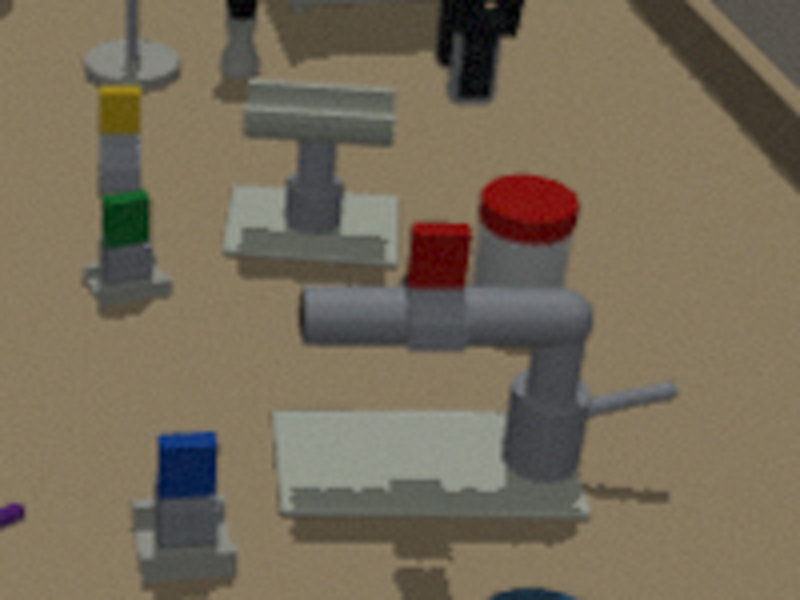

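View pics/w9.png

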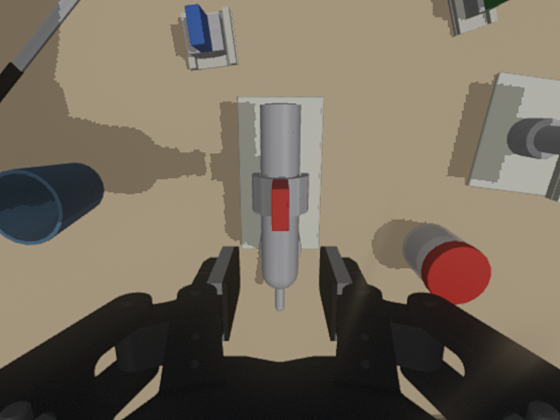

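Red leaf sits upright and alone on the pipe, with its tab at (280,205) and the arch evenly astride. Now I measure it and the blue leaf.

```bash
python3 - <<'E'
from h import *
for f in ['w9','w1']:
  z=load(f);C=cloud(f,z);x,y,h=np.moveaxis(C,-1,0);ok=z['d']>0
  m=ok&mask(z['p'],'blue')&(abs(x-.4418)<.03)&(abs(y+.199)<.03);t=m&(h>.072)&(h<.077)
  print(f,'blue top',cv2.minAreaRect(C[t][:,:2].astype(np.float32)),np.median(h[t]),t.sum())
  if f=='w9':
    m=ok&mask(z['p'],'red')&(abs(x-.582)<.03)&(abs(y+.146)<.03);t=m&(h>np.percentile(h[m],90)-.003)
    print('red top',cv2.minAreaRect(C[t][:,:2].astype(np.float32)),np.median(h[t]))
    A=np.c_[C[t][:,:2],np.ones(t.sum())];print('slope',np.linalg.lstsq(A,C[t][:,2],rcond=None)[0])
    m=ok&(abs(x-.582)<.025)&(abs(y+.146)<.03)&(h>.095)&(h<.124)
E
```

```text
w9 blue top ((0.4428912401199341, -0.19877101480960846), (0.01195807009935379, 0.029074188321828842), 89.14732360839844) 0.07429644168888364 573
red top ((0.5815170407295227, -0.14652936160564423), (0.01091831922531128, 0.029981430619955063), 83.28120422363281) 0.15969667233538698
slope [ 1.30805377e-04 -7.40155593e-03  1.58507239e-01]
w1 blue top ((0.44181206822395325, -0.19898280501365662), (0.011156897060573101, 0.029111962765455246), 88.98074340820312) 0.07437184972731616 246
```

step_arm --series '[{"x": -2.5, "y": -1, "z": 0, "twist": 2, "jaw": 4.0}, {"x": -5.5, "y": -2, "z": 0, "twist": 4, "jaw": 4.0}, {"x": -8.5, "y": -3, "z": 0, "twist": 6.5, "jaw": 4.0}, {"x": -11, "y": -4, "z": 0, "twist": 6.5, "jaw": 4.0}, {"x": -13.5, "y": -5, "z": -2, "twist": 6.5, "jaw": 4.0}, {"x": -14.2, "y": -5.3, "z": -5, "twist": 6.5, "jaw": 4.0}, {"x": -14.2, "y": -5.3, "z": -8, "twist": 6.5, "jaw": 4.0}, {"x": -14.2, "y": -5.3, "z": -11, "twist": 6.5, "jaw": 4.0}, {"x": -14.2, "y": -5.3, "z": -13, "twist": 6.5, "jaw": 4.0}, {"x": -14.2, "y": -5.3, "z": -13, "twist": 6.5, "jaw": 4.0}]'

```text
clock: 13.38
eef_pos: [0.4366, -0.1967, 0.066]
tool_rot: [-0.495, 0.504, 0.5, 0.501]
ft_force: [-0.9, 0.9, -0.3]
grip_width: 0.0399
```

```bash
python3 s.py; python3 - <<'E'
from h import *
f='w10';z=snap('wrist',f);C=cloud(f,z);x,y,h=np.moveaxis(C,-1,0);ok=z['d']>0
m=ok&mask(z['p'],'blue')&(abs(x-.4418)<.03)&(abs(y+.199)<.03);t=m&(h>.072)&(h<.077)
print(f,'blue top',cv2.minAreaRect(C[t][:,:2].astype(np.float32)),np.median(h[t]),t.sum())
E
```

```text
13.38 [-4.220e-01  3.030e-01 -2.610e-01  1.014e+00 -1.000e-03 -4.130e-01] [ 0.4366 -0.1967  0.066 ] yaw 89.45 tilt [-1.     0.007  0.002] F [-0.88  0.95 -0.28] T [ 0.05  0.   -0.  ] 0.0399
w10 blue top ((0.4420945346355438, -0.19961845874786377), (0.010793891735374928, 0.029589185491204262), 89.64613342285156) 0.07419203675444967 1072
```

View pics/w10.png

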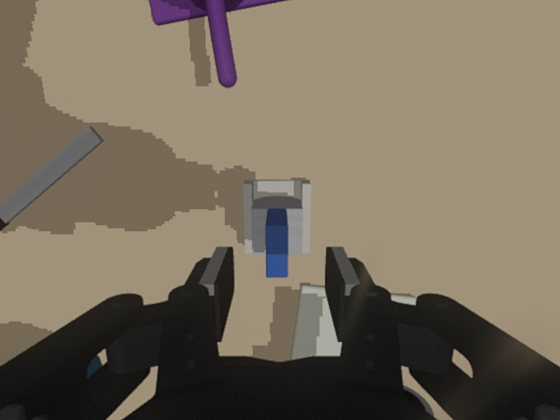

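The blue tab at (277,240) is between the pads, and the wide cradle beneath it confirms it is the 32 mm block. Going down to grip.

step_arm --series '[{"x": 0.4, "y": -0.25, "z": 0, "twist": 0.2, "jaw": 4.0}, {"x": 0.5, "y": -0.25, "z": -1.5, "twist": 0.2, "jaw": 4.0}, {"x": 0.5, "y": -0.25, "z": -3, "twist": 0.2, "jaw": 4.0}, {"x": 0.5, "y": -0.25, "z": -4, "twist": 0.2, "jaw": 4.0}, {"x": 0.5, "y": -0.25, "z": -4.5, "twist": 0.2, "jaw": 4.0}, {"x": 0.5, "y": -0.25, "z": -4.5, "twist": 0.2, "jaw": 4.0}]'

```text
clock: 13.93
eef_pos: [0.4432, -0.1998, 0.0231]
tool_rot: [-0.497, 0.502, 0.5, 0.5]
ft_force: [0.4, 0.2, -0.6]
grip_width: 0.0404
```

```bash
python3 s.py
```

```text
13.93 [-0.423  0.364 -0.302  0.909 -0.001 -0.417] [ 0.4432 -0.1998  0.0231] yaw 89.67 tilt [-1.     0.005  0.001] F [ 0.36  0.2  -0.55] T [ 0.02 -0.02  0.02] 0.0404
```

step_arm --series '[{"x": -0.1, "y": 0.05, "z": -1, "twist": 0, "jaw": 4.0}, {"x": -0.1, "y": 0.05, "z": -1.8, "twist": 0, "jaw": 4.0}, {"x": -0.1, "y": 0.05, "z": -2.1, "twist": 0, "jaw": 4.0}, {"x": -0.1, "y": 0.05, "z": -2.1, "twist": 0, "jaw": 4.0}, {"x": -0.1, "y": 0.05, "z": -2.1, "twist": 0, "jaw": 2.5}, {"x": -0.1, "y": 0.05, "z": -2.1, "twist": 0, "jaw": 1.5}, {"x": -0.1, "y": 0.05, "z": -2.1, "twist": 0, "jaw": 0.6}, {"x": -0.1, "y": 0.05, "z": -2.1, "twist": 0, "jaw": 0.6}, {"x": -0.1, "y": 0.05, "z": -2.1, "twist": 0, "jaw": 0.6}, {"x": -0.1, "y": 0.05, "z": -2.1, "twist": 0, "jaw": 0.6}]'

```text
clock: 14.77
eef_pos: [0.4427, -0.1995, 0.0026]
tool_rot: [-0.498, 0.502, 0.5, 0.501]
ft_force: [0.4, 0.7, 3.1]
grip_width: 0.0111
```

```bash
python3 s.py; python3 - <<'E'
from h import *
snap('wrist','w11')
E
```

```text
14.77 [-0.423  0.389 -0.329  0.856 -0.001 -0.417] [ 0.4427 -0.1995  0.0026] yaw 89.67 tilt [-1.     0.004  0.   ] F [0.38 0.68 3.07] T [-0.01  0.04  0.02] 0.0111
```

View pics/w11.png

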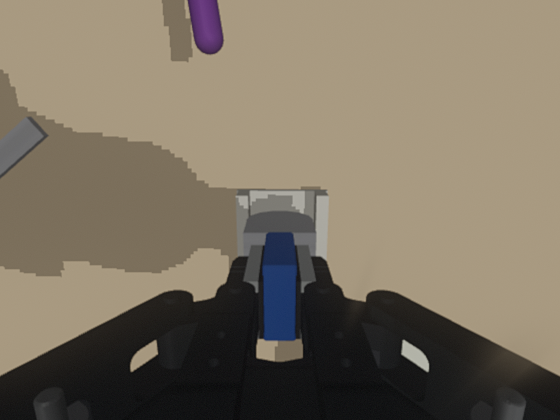

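Blue is gripped (opening 11.1 mm). Lifting, then moving across to the gutter.

step_arm --series '[{"x": 0, "y": 0, "z": 1, "twist": 0, "jaw": 0.6}, {"x": 0, "y": 0, "z": 3.5, "twist": 0, "jaw": 0.6}, {"x": 0, "y": 0, "z": 7, "twist": 0, "jaw": 0.6}, {"x": 0, "y": 0, "z": 10.5, "twist": 0, "jaw": 0.6}, {"x": 0, "y": 0, "z": 14, "twist": 0, "jaw": 0.6}, {"x": 0, "y": 1, "z": 16.5, "twist": 0, "jaw": 0.6}, {"x": 0, "y": 4, "z": 17, "twist": 0, "jaw": 0.6}, {"x": 0, "y": 7, "z": 17, "twist": -3, "jaw": 0.6}, {"x": 0.5, "y": 10, "z": 17, "twist": -6, "jaw": 0.6}, {"x": 1, "y": 13, "z": 17, "twist": -9, "jaw": 0.6}]'

```text
clock: 15.65
eef_pos: [0.4522, -0.0684, 0.1735]
tool_rot: [-0.456, 0.54, 0.458, 0.539]
ft_force: [0.8, -0.4, -0.7]
grip_width: 0.0113
```

```bash
python3 s.py
```

```text
15.65 [-0.15   0.17  -0.137  1.268  0.     0.016] [ 0.4522 -0.0684  0.1735] yaw 80.47 tilt [-1.     0.003  0.   ] F [ 0.76 -0.4  -0.68] T [ 0.07 -0.05  0.04] 0.0113
```

step_arm --series '[{"x": 1, "y": 2.5, "z": 0, "twist": -2, "jaw": 0.6}, {"x": 3, "y": 5.5, "z": 0, "twist": -4.9, "jaw": 0.6}, {"x": 5, "y": 8.5, "z": 0, "twist": -4.9, "jaw": 0.6}, {"x": 7, "y": 11.5, "z": 0, "twist": -4.9, "jaw": 0.6}, {"x": 9, "y": 14.5, "z": 0, "twist": -4.9, "jaw": 0.6}, {"x": 11, "y": 17, "z": 0, "twist": -4.9, "jaw": 0.6}, {"x": 12.3, "y": 18.4, "z": -1, "twist": -4.9, "jaw": 0.6}, {"x": 12.3, "y": 18.4, "z": -2, "twist": -4.9, "jaw": 0.6}, {"x": 12.3, "y": 18.4, "z": -2.5, "twist": -4.9, "jaw": 0.6}, {"x": 12.3, "y": 18.4, "z": -2.5, "twist": -4.9, "jaw": 0.6}]'

```text
clock: 16.48
eef_pos: [0.5731, 0.1149, 0.1465]
tool_rot: [-0.431, 0.561, 0.435, 0.557]
ft_force: [-0.7, 0.2, -1.5]
grip_width: 0.0111
```

```bash
python3 s.py; cat > gl.py <<'E'
from fit import *
import sys
f=sys.argv[1];z=snap('wrist',f);C=cloud(f,z);x,y,h=np.moveaxis(C,-1,0);ok=z['d']>0;pos=z['pos']
cv2.imwrite(f'pics/{f}c.png',cv2.resize(z['p'][100:320,170:390,::-1],None,fx=2.7,fy=2.7,interpolation=cv2.INTER_CUBIC))
th=np.radians(-14.4)
l=-(x-.575)*np.sin(th)+(y-.116)*np.cos(th);t=(x-.575)*np.cos(th)+(y-.116)*np.sin(th)
m=ok&(abs(l)<.014)&(t>-.05)&(t<-.025)&(h>.07)&(h<.102)
x0,p,e=cyl(C[m],.017,.095,th,.12)
n=np.array([-np.sin(th),np.cos(th)])
print('gut inner lat',(np.array([x0,p[1]])-[.575,.116])@n,np.degrees(p[0]),'bottom',p[2]-.017,e,m.sum())
r=ok&(abs(l)<.03)&(t>-.055)&(t<-.02)&(h>.097)&(h<.11);print('rim lat',np.percentile(l[r],[.5,99.5]),'mid',np.mean(np.percentile(l[r],[.5,99.5])),'rim z',np.median(h[r]),'t end',np.percentile(t[r],1))
b=ok&mask(z['p'],'blue')&(abs(l)<.03)&(abs(t)<.03);print('tab lat',np.percentile(l[b],[1,50,99]),'t',np.percentile(t[b],[1,99]),'top',np.percentile(h[b],98))
q=ok&(abs(l)<.025)&(abs(t)<.02)&(h>pos[2]+.012)&(h<pos[2]+.034)&~mask(z['p'],'blue');print('block lat',np.percentile(l[q],[.5,50,99.5]),q.sum())
print('tcp lat',(pos[:2]-[.575,.116])@n)
E
python3 gl.py w12
```

```text
16.48 [1.970e-01 4.380e-01 1.640e-01 1.305e+00 1.000e-03 4.490e-01] [0.5731 0.1149 0.1465] yaw 75.56 tilt [-1.     0.008 -0.002] F [-0.73  0.22 -1.54] T [-0.    0.05 -0.06] 0.0111
gut inner lat 0.000581100345182401 -14.330546667742762 bottom 0.07845857663590045 0.00041687308275321043 1430
rim lat [-0.02234278  0.02350647] mid 0.0005818419218758617 rim z 0.10263694400667672 t end -0.04942019723504108
tab lat [-0.00798497 -0.00253117  0.00314033] t [-0.01668576  0.01274538] top 0.21924664281710823
block lat [-0.0182214  -0.00222937  0.01355538] 943
tcp lat -0.0015535982390452298
```

View pics/w12.png

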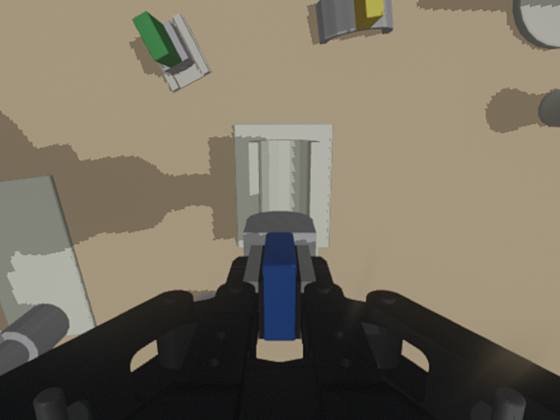

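The leaf sits about 2.9 mm to the −y side of the gutter axis. I correct that and lower to just above the rim.

step_arm --series '[{"x": 0.26, "y": 0.23, "z": -1, "twist": 0, "jaw": 0.6}, {"x": 0.26, "y": 0.23, "z": -2, "twist": 0, "jaw": 0.6}, {"x": 0.26, "y": 0.23, "z": -3, "twist": 0, "jaw": 0.6}, {"x": 0.26, "y": 0.23, "z": -3.3, "twist": 0, "jaw": 0.6}, {"x": 0.26, "y": 0.23, "z": -3.3, "twist": 0, "jaw": 0.6}, {"x": 0.26, "y": 0.23, "z": -3.3, "twist": 0, "jaw": 0.6}]'

```text
clock: 17.03
eef_pos: [0.5759, 0.1166, 0.1143]
tool_rot: [-0.431, 0.561, 0.435, 0.557]
ft_force: [0.2, 0.7, -0.8]
grip_width: 0.0112
```

```bash
python3 s.py; python3 gl.py w13
```

```text
17.03 [0.199 0.462 0.116 1.232 0.002 0.452] [0.5759 0.1166 0.1143] yaw 75.51 tilt [-1.     0.007 -0.002] F [ 0.22  0.68 -0.75] T [ 0.03 -0.04 -0.07] 0.0112
gut inner lat 0.0005466439865498724 -14.188685999501027 bottom 0.07850870786812801 0.00041185975512360307 1855
rim lat [-0.02237918  0.02347735] mid 0.0005490816650191386 rim z 0.10260061061375522 t end -0.04933587151701659
tab lat [-0.0056099  -0.00014812  0.0055012 ] t [-0.01446373  0.01487937] top 0.18703268865767717
block lat [-0.01584067  0.0001876   0.01602802] 939
tcp lat 0.0008546163272320582
```

View pics/w13c.png

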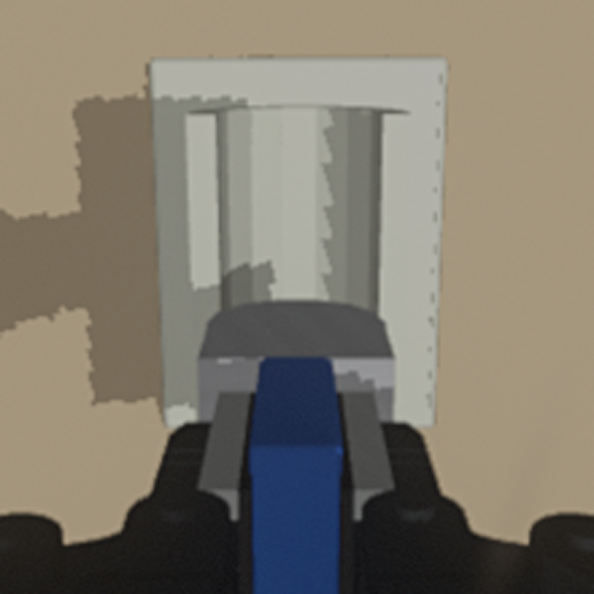

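Remaining offset is about 0.45 mm: block crop centre 296 against gutter centre 299. Nudging +y and lowering into the gutter, stopping short of contact.

step_arm --series '[{"x": 0.01, "y": 0.05, "z": -0.5, "twist": 0, "jaw": 0.6}, {"x": 0.01, "y": 0.05, "z": -1, "twist": 0, "jaw": 0.6}, {"x": 0.01, "y": 0.05, "z": -1.5, "twist": 0, "jaw": 0.6}, {"x": 0.01, "y": 0.05, "z": -2, "twist": 0, "jaw": 0.6}, {"x": 0.01, "y": 0.05, "z": -2.2, "twist": 0, "jaw": 0.6}, {"x": 0.01, "y": 0.05, "z": -2.2, "twist": 0, "jaw": 0.6}]'

```text
clock: 17.58
eef_pos: [0.5757, 0.1172, 0.0917]
tool_rot: [-0.431, 0.561, 0.435, 0.557]
ft_force: [-0.9, 0.4, -0.7]
grip_width: 0.0111
```

```bash
python3 s.py; python3 gl.py w14
```

```text
17.58 [0.2   0.478 0.081 1.182 0.002 0.453] [0.5757 0.1172 0.0917] yaw 75.52 tilt [-1.     0.008 -0.002] F [-0.92  0.4  -0.71] T [-0.01 -0.02  0.03] 0.0111
gut inner lat 0.0006493666219960382 -14.142196134244582 bottom 0.07847958141926724 0.0004057403857469447 2314
rim lat [-0.02230532  0.02353723] mid 0.0006159544310755834 rim z 0.10262277773683148 t end -0.04937339619655817
tab lat [-0.00508887  0.00037111  0.00605865] t [-0.01473846  0.01458614] top 0.1644263807052474
block lat [-0.02072858  0.00069104  0.02256497] 980
tcp lat 0.0013530541868316034
```

View pics/w14c.png

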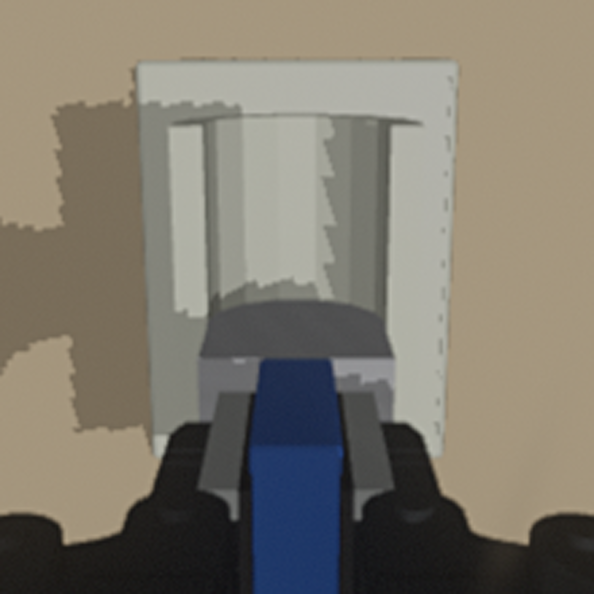

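Nose (crop centre 297) is inside the gutter walls (205–390, centre 297) with no side force. Down to near contact, then in small steps.

step_arm --series '[{"x": 0, "y": 0.01, "z": -0.4, "twist": 0, "jaw": 0.6}, {"x": 0, "y": 0.01, "z": -0.8, "twist": 0, "jaw": 0.6}, {"x": 0, "y": 0.01, "z": -1.1, "twist": 0, "jaw": 0.6}, {"x": 0, "y": 0.01, "z": -1.1, "twist": 0, "jaw": 0.6}, {"x": 0, "y": 0.01, "z": -1.1, "twist": 0, "jaw": 0.6}]'

```text
clock: 18.05
eef_pos: [0.5758, 0.1173, 0.0809]
tool_rot: [-0.431, 0.561, 0.435, 0.557]
ft_force: [0.5, -0.2, -0.8]
grip_width: 0.011
```

step_arm --series '[{"x": 0, "y": 0, "z": -0.15, "twist": 0, "jaw": 0.6}, {"x": 0, "y": 0, "z": -0.2, "twist": 0, "jaw": 0.6}, {"x": 0, "y": 0, "z": -0.2, "twist": 0, "jaw": 0.6}]'

```text
clock: 18.3
eef_pos: [0.5757, 0.1173, 0.0787]
tool_rot: [-0.431, 0.561, 0.435, 0.557]
ft_force: [-1.1, -0.3, -1.2]
grip_width: 0.0109
```

```bash
python3 s.py
```

```text
18.3 [2.000e-01 4.880e-01 6.200e-02 1.152e+00 1.000e-03 4.530e-01] [0.5757 0.1173 0.0787] yaw 75.52 tilt [-1.     0.008 -0.002] F [-1.07 -0.3  -1.19] T [-0.04  0.01 -0.02] 0.0109
```

step_arm --series '[{"x": 0, "y": 0, "z": -0.1, "twist": 0, "jaw": 0.6}, {"x": 0, "y": 0, "z": -0.1, "twist": 0, "jaw": 0.6}, {"x": 0, "y": 0, "z": -0.1, "twist": 0, "jaw": 0.6}]'

```text
clock: 18.55
eef_pos: [0.5757, 0.1173, 0.0778]
tool_rot: [-0.431, 0.561, 0.435, 0.557]
ft_force: [-0.2, 0.7, 0.1]
grip_width: 0.0115
```

step_arm --series '[{"x": 0, "y": 0, "z": -0.1, "twist": 0, "jaw": 0.6}, {"x": 0, "y": 0, "z": -0.1, "twist": 0, "jaw": 0.6}, {"x": 0, "y": 0, "z": -0.1, "twist": 0, "jaw": 0.6}]'

```text
clock: 18.8
eef_pos: [0.5759, 0.1173, 0.0769]
tool_rot: [-0.431, 0.561, 0.435, 0.557]
ft_force: [-0.3, 0.0, 0.3]
grip_width: 0.0113
```

```bash
python3 s.py
```

```text
18.8 [0.2   0.49  0.059 1.148 0.002 0.453] [0.5759 0.1173 0.0769] yaw 75.52 tilt [-1.     0.007 -0.002] F [-0.29  0.03  0.26] T [ 0.   -0.    0.08] 0.0113
```

step_arm --series '[{"x": 0, "y": 0, "z": -0.1, "twist": 0, "jaw": 0.6}, {"x": 0, "y": 0, "z": -0.1, "twist": 0, "jaw": 0.6}, {"x": 0, "y": 0, "z": -0.1, "twist": 0, "jaw": 0.6}]'

```text
clock: 19.05
eef_pos: [0.576, 0.1173, 0.0763]
tool_rot: [-0.431, 0.561, 0.435, 0.557]
ft_force: [-0.9, -1.1, 3.0]
grip_width: 0.0111
```

```bash
python3 s.py
```

```text
19.05 [2.000e-01 4.900e-01 5.800e-02 1.146e+00 1.000e-03 4.530e-01] [0.576  0.1173 0.0763] yaw 75.52 tilt [-1.     0.007 -0.002] F [-0.87 -1.1   3.02] T [-0.07  0.22 -0.01] 0.0111
```

step_arm --series '[{"x": 0, "y": 0, "z": -0.1, "twist": 0, "jaw": 0.6}, {"x": 0, "y": 0, "z": -0.1, "twist": 0, "jaw": 0.6}, {"x": 0, "y": 0, "z": -0.1, "twist": 0, "jaw": 0.6}]'

```text
clock: 19.3
eef_pos: [0.576, 0.1173, 0.0758]
tool_rot: [-0.431, 0.561, 0.434, 0.557]
ft_force: [-2.4, 0.1, 4.9]
grip_width: 0.0113
```

```bash
python3 s.py
```

```text
19.3 [0.2   0.49  0.057 1.144 0.002 0.453] [0.576  0.1173 0.0758] yaw 75.51 tilt [-1.     0.007 -0.002] F [-2.44  0.05  4.94] T [-0.06  0.36 -0.05] 0.0113
```

step_arm --series '[{"x": 0, "y": 0, "z": -0.15, "twist": 0, "jaw": 0.6}, {"x": 0, "y": 0, "z": -0.15, "twist": 0, "jaw": 0.6}, {"x": 0, "y": 0, "z": -0.15, "twist": 0, "jaw": 0.6}, {"x": 0, "y": 0, "z": -0.15, "twist": 0, "jaw": 0.6}]'

```text
clock: 19.63
eef_pos: [0.5761, 0.1173, 0.075]
tool_rot: [-0.432, 0.561, 0.434, 0.557]
ft_force: [-2.6, 0.4, 6.3]
grip_width: 0.0114
```

```bash
python3 s.py
```

```text
19.63 [2.000e-01 4.900e-01 5.500e-02 1.141e+00 1.000e-03 4.530e-01] [0.5761 0.1173 0.075 ] yaw 75.51 tilt [-1.     0.006 -0.001] F [-2.58  0.39  6.28] T [-0.12  0.56  0.  ] 0.0114
```

step_arm --series '[{"x": 0, "y": 0, "z": -0.1, "twist": 0, "jaw": 0.6}, {"x": 0, "y": 0, "z": -0.1, "twist": 0, "jaw": 0.6}, {"x": 0, "y": 0, "z": -0.1, "twist": 0, "jaw": 0.6}, {"x": 0, "y": 0, "z": -0.1, "twist": 0, "jaw": 0.6}, {"x": 0, "y": 0, "z": -0.1, "twist": 0, "jaw": 0.6}, {"x": 0, "y": 0, "z": -0.1, "twist": 0, "jaw": 0.6}, {"x": 0, "y": 0, "z": -0.1, "twist": 0, "jaw": 0.6}, {"x": 0, "y": 0, "z": -0.1, "twist": 0, "jaw": 0.6}, {"x": 0, "y": 0, "z": -0.1, "twist": 0, "jaw": 0.6}, {"x": 0, "y": 0, "z": -0.1, "twist": 0, "jaw": 0.6}]'

```text
clock: 20.47
eef_pos: [0.5761, 0.1174, 0.0749]
tool_rot: [-0.432, 0.561, 0.434, 0.558]
ft_force: [-3.0, -1.3, 8.1]
grip_width: 0.0112
```

```bash
python3 s.py; python3 gl.py w15; python3 s.py
```

```text
20.47 [2.00e-01 4.90e-01 5.40e-02 1.14e+00 1.00e-03 4.53e-01] [0.5761 0.1174 0.0749] yaw 75.52 tilt [-1.     0.006 -0.001] F [-3.05 -1.26  8.07] T [-0.16  0.69 -0.03] 0.0112
gut inner lat 0.000625036609165223 -14.36895926355436 bottom 0.07642283473830061 0.00038907520775754295 2720
rim lat [-0.02231861  0.02356774] mid 0.0006245646847196154 rim z 0.10058557022599676 t end -0.049277198779684526
tab lat [-0.00492471  0.00054527  0.00619894] t [-0.01461141  0.01474259] top 0.14783499068844938
block lat [-0.02228657  0.00043209  0.02353985] 2204
tcp lat 0.0015926667951283505
20.52 [0.2   0.49  0.054 1.14  0.002 0.453] [0.576  0.1174 0.0749] yaw 75.52 tilt [-1.     0.006 -0.001] F [-2.23 -0.94  7.93] T [-0.12  0.68 -0.02] 0.011
```

The gutter sank 2.05 mm, which is about 8 N and agrees with the wrist reading. It was held for about 1.2 s at 5–8 N. Easing off and releasing.

step_arm --series '[{"x": 0, "y": 0, "z": 0.05, "twist": 0, "jaw": 0.6}, {"x": 0, "y": 0, "z": 0.12, "twist": 0, "jaw": 0.6}, {"x": 0, "y": 0, "z": 0.12, "twist": 0, "jaw": 0.6}]'

```text
clock: 20.77
eef_pos: [0.576, 0.1174, 0.0761]
tool_rot: [-0.432, 0.561, 0.434, 0.558]
ft_force: [-1.3, -0.3, 3.6]
grip_width: 0.011
```

```bash
python3 s.py
```

```text
20.77 [0.2   0.489 0.056 1.143 0.002 0.453] [0.576  0.1174 0.0761] yaw 75.52 tilt [-1.     0.006 -0.001] F [-1.28 -0.27  3.63] T [-0.04  0.25 -0.01] 0.011
```

step_arm --series '[{"x": 0, "y": 0, "z": 0.05, "twist": 0, "jaw": 0.6}, {"x": 0, "y": 0, "z": 0.05, "twist": 0, "jaw": 1.5}, {"x": 0, "y": 0, "z": 0.05, "twist": 0, "jaw": 2.5}, {"x": 0, "y": 0, "z": 0.05, "twist": 0, "jaw": 3.5}, {"x": 0, "y": 0, "z": 0.05, "twist": 0, "jaw": 3.5}, {"x": 0, "y": 0, "z": 0.05, "twist": 0, "jaw": 3.5}]'

```text
clock: 21.27
eef_pos: [0.5759, 0.1174, 0.0763]
tool_rot: [-0.432, 0.561, 0.434, 0.557]
ft_force: [-0.2, -0.4, 0.3]
grip_width: 0.0347
```

step_arm --series '[{"x": 0, "y": 0, "z": 1, "twist": 0, "jaw": 3.5}, {"x": 0, "y": 0, "z": 2.5, "twist": 0, "jaw": 3.5}, {"x": 0, "y": 0, "z": 5, "twist": 0, "jaw": 3.5}, {"x": 0, "y": 0, "z": 8, "twist": 0, "jaw": 3.5}, {"x": 0, "y": 0, "z": 11, "twist": 0, "jaw": 3.5}, {"x": -2, "y": -1, "z": 13, "twist": 0, "jaw": 3.5}, {"x": -6, "y": -4, "z": 14, "twist": 0, "jaw": 3.5}, {"x": -9, "y": -7, "z": 14, "twist": 0, "jaw": 3.5}, {"x": -10, "y": -8, "z": 14, "twist": 0, "jaw": 3.5}, {"x": -10, "y": -8, "z": 14, "twist": 0, "jaw": 3.5}]'

```text
clock: 22.1
eef_pos: [0.4727, 0.0348, 0.2182]
tool_rot: [-0.431, 0.561, 0.433, 0.558]
ft_force: [-0.3, 0.5, -0.2]
grip_width: 0.0349
```

```bash
python3 s.py; python3 - <<'E'
from h import *
z=snap('side','s16');cv2.imwrite('pics/s16c.png',cv2.resize(z['p'][150:300,240:440,::-1],None,fx=4,fy=4,interpolation=cv2.INTER_CUBIC))
z=snap('wrist','w16');C=cloud('w',z);x,y,h=np.moveaxis(C,-1,0);ok=z['d']>0
for c,(cx,cy) in {'red':(.582,-.146),'blue':(.576,.117)}.items():
    m=ok&mask(z['p'],c)&(abs(x-cx)<.03)&(abs(y-cy)<.03)
    if m.sum()<50: print(c,'unseen');continue
    t=m&(h>np.percentile(h[m],90)-.003)
    A=np.c_[C[t][:,:2]-C[t][:,:2].mean(0),np.ones(t.sum())]
    print(c,cv2.minAreaRect(C[t][:,:2].astype(np.float32)),np.median(h[t]),'slope',np.linalg.lstsq(A,C[t][:,2],rcond=None)[0])
E
python3 fit.py w16
```

```text
22.1 [ 7.400e-02  1.840e-01 -1.000e-03  1.391e+00 -0.000e+00  3.300e-01] [0.4727 0.0348 0.2182] yaw 75.34 tilt [-1.     0.005 -0.002] F [-0.33  0.53 -0.16] T [ 0.05 -0.01 -0.  ] 0.0349
red ((0.570361852645874, -0.14206968247890472), (0.007042362354695797, 0.007755272556096315), 80.03892517089844) 0.15935140426873998 slope [ 0.18359405 -0.1283013   0.15904583]
blue ((0.5702452659606934, 0.11687332391738892), (0.011204971000552177, 0.020558036863803864), 76.51925659179688) 0.14800565951297973 slope [0.03701569 0.0659863  0.14790004]
w16 pipe yaw -7.24 y@x=.59 -0.1479 zc 0.1045 err 0.0009 1723 free end x 0.5114 ztop 0.1608
w16 gut inner yaw -20.49 y@x=.575 0.1141 bottom z 0.0816 err 0.0039 2787 rim rect [0.5585 0.1206] [0.0477 0.0655] 75.73 rim z 0.1483 t range [-0.0497  0.0362]
```

View pics/s16c.png

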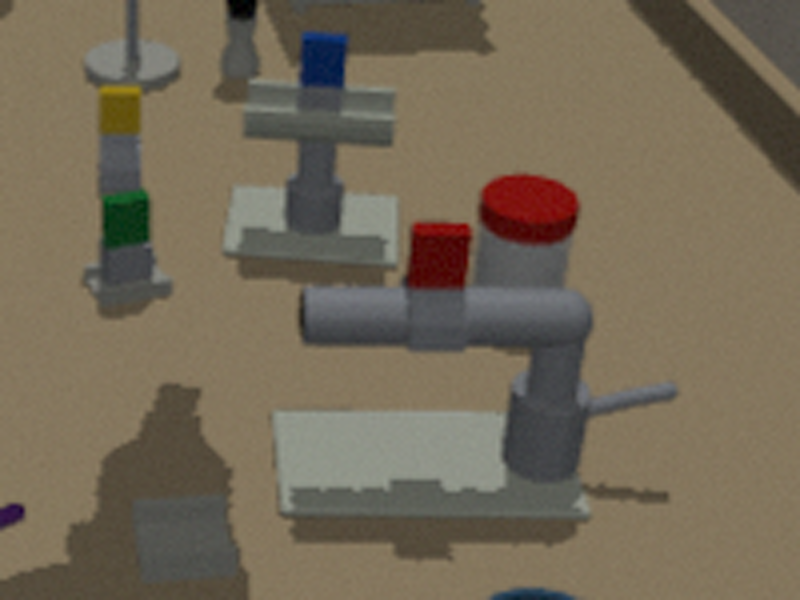

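View pics/w16.png

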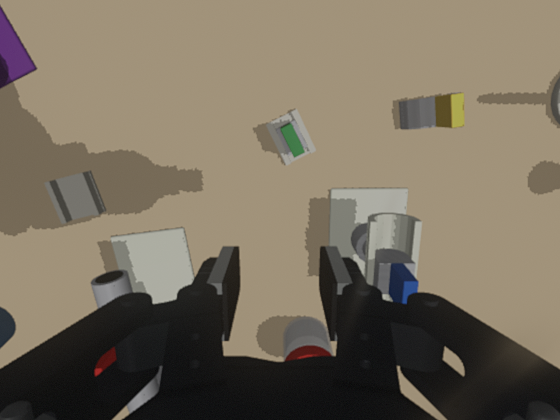

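Both leaves stand upright on their curves. The fingers hide part of them in this view, so I back off and check tilt and alignment.

step_arm --series '[{"x": -3, "y": -1, "z": 2, "twist": 0, "jaw": 3.5}, {"x": -6, "y": -2, "z": 4, "twist": 2, "jaw": 3.5}, {"x": -9, "y": -3, "z": 6, "twist": 4, "jaw": 3.5}, {"x": -11, "y": -4, "z": 7, "twist": 4, "jaw": 3.5}, {"x": -11, "y": -4, "z": 7, "twist": 4, "jaw": 3.5}, {"x": -11, "y": -4, "z": 7, "twist": 4, "jaw": 3.5}]'

```text
clock: 22.7
eef_pos: [0.3673, -0.0027, 0.2889]
tool_rot: [-0.452, 0.544, 0.452, 0.544]
ft_force: [0.5, -0.2, 0.2]
grip_width: 0.0352
```

```bash
python3 s.py; python3 - <<'E'
from fit import *
fs=[('wrist','w17'),('top','t17'),('side','s17')]
for n,f in fs:
  z=snap(n,f);C=cloud('w',z);x,y,h=np.moveaxis(C,-1,0);ok=z['d']>0
  for c,(cx,cy,axy,yaw,zt) in {'red':(.582,-.146,(.583,-.1466),-7.15,.1597),'blue':(.576,.117,(.575,.1166),-14.35,.148)}.items():
    m=ok&mask(z['p'],c)&(abs(x-cx)<.03)&(abs(y-cy)<.03)&(h>zt-.04)
    if m.sum()<20: print(c,'unseen');continue
    t=m&(abs(h-zt)<.004);X=C[t];r=cv2.minAreaRect(X[:,:2].astype(np.float32))
    th=np.radians(yaw);l=-(x-axy[0])*np.sin(th)+(y-axy[1])*np.cos(th)
    up=np.percentile(l[m&(h>zt-.008)],[2,98]);lo=np.percentile(l[m&(h<zt-.02)],[2,98]) if (m&(h<zt-.02)).sum()>10 else None
    print(f,c,m.sum(),np.round(r[0],4),np.round(r[1],4),round(r[2],1),'z',np.median(X[:,2]).round(4),'lat up',up.round(4),'lo',lo)
def others(f):
  z=load(f);C=cloud('w',z);x,y,h=np.moveaxis(C,-1,0)
  for c,(cx,cy) in {'green':(.437,.056),'yellow':(.448,.208),'red':(.69,.014)}.items():
    m=mask(z['p'],c)&(abs(x-cx)<.03)&(abs(y-cy)<.03)&(h>.05);print(f,c,np.median(C[m],0).round(4))
others('top0');others('t17')
E
```

```text
22.7 [-8.000e-03 -4.900e-02 -7.300e-02  1.546e+00  1.000e-03  1.760e-01] [ 0.3673 -0.0027  0.2889] yaw 79.43 tilt [-1.    -0.     0.001] F [ 0.46 -0.23  0.19] T [-0.01 -0.02  0.04] 0.0352
red unseen
blue unseen
t17 red 62 [ 0.5826 -0.145 ] [0.0116 0.0297] 84.5 z 0.1599 lat up [-0.0045  0.0069] lo None
t17 blue 56 [0.5761 0.1156] [0.0109 0.0284] 79.8 z 0.1488 lat up [-0.0052  0.0045] lo None
s17 red 229 [ 0.5813 -0.1474] [0.0123 0.0292] 82.3 z 0.1594 lat up [-0.0072  0.0045] lo [-0.00696074 -0.00277121]
s17 blue 100 [0.5764 0.117 ] [0.0149 0.0275] 65.3 z 0.1473 lat up [-0.0082  0.0065] lo [-0.00750058 -0.00102614]
top0 green [0.4372 0.0559 0.0693]
top0 yellow [0.4479 0.208  0.0705]
top0 red [0.6903 0.0141 0.0787]
t17 green [nan nan nan]
t17 yellow [0.448  0.2085 0.0697]
t17 red [0.6906 0.0142 0.0787]
  return _methods._mean(a, axis=axis, dtype=dtype,
  ret = um.true_divide(
```

View pics/w17.png

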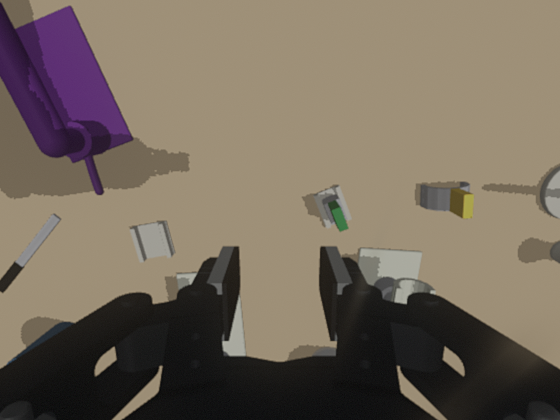

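View pics/t17.png

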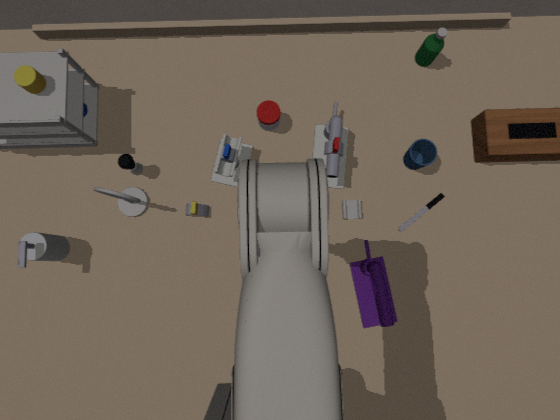

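The top view shows blue at (227,150) in the gutter, red at (336,145) on the pipe, and the arm clear. The tab tops are within 1.5 mm of the axes, at seated heights, and the yellow leaf and jar have not moved. Handing in.

```bash
python3 -c "
from workcell import bot
print(bot.job_done())"
```

```text
the job is handed in; nothing more can be done
None
```

I bedded the red hollow leaf on the middle of the spout pipe, then the blue round-nosed leaf in the middle of the gutter. Both are standing there by themselves, and I handed the job in at about 22.8 s of the 64 s allowed.

**Presses:** The red leaf was held at about 7 N for just over 1 s. The blue leaf was held at 6–8 N for about 1 s. The gutter sank 2.05 mm under the blue leaf, which matches about 8 N.

**Last checks:**
- **Seating:** Red tab top was at z ≈ 0.160 m and blue at ≈ 0.148 m, both the heights expected when seated.
- **Centring:** Both tabs were within about 1.5 mm across the curve and a few mm of the middle along it.
- **Upright:** Both looked upright, but I have no clean tilt figure for the blue leaf. The final wrist picture did not show the leaves, and the side camera's angle for blue (65° against 76°) was too coarse to rely on.
- **Other things:** The yellow leaf and the jar had not moved. In the last top view the arm hid the green leaf, but the side and wrist pictures show it in place.

**Fingertip discrepancy:** The real fingertips end about 43 mm short of the reported tool point when shut, and about 50 mm short when open. Because of that, my first grasp of red closed on air above the tab, touching nothing. I measured the offset from the pictures and used it for every move after that.

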